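# Dress the counter display of an artists' tool set

## Robot

A 6-joint arm with a two-finger parallel gripper is mounted at the origin on the work surface; the furniture and walls round the work are solid. World frame = base frame: x ahead of the robot, y to its left, z up, the work surface at z = 0. Lengths are in m, angles in degrees, forces in N, time in s.
With the tool pointing down it reaches from about 0.25 to 0.725 m from the base axis. Payload 9.7 kg.
Tool frame: the origin (TCP) lies midway between the tips of the shut fingers; the grasp point (between the pads) lies 19 mm behind it (bot.hold_point_z is the distance from the TCP to the grasp point, in m); z points along the fingers, y is the line along which they close (so a half turn about z gives the same grasp; the last joint's range is limited). The gripper opens to 85 mm and grips with 20 to 120 N. Pads are 22 mm wide; open, the fingers measure 114 mm over their backs; the gripper's body (76 mm by 85 mm) begins 54 mm behind the grasp point. The pads swing forward as they close: fully open they stand 13 mm farther back than shut.
Start: joints at [76.031, 4.979, 10.078, 95.1, 0, 90], TCP at [0.133, 0.534, 0.231] pointing down, gripper open.
Joint ranges: [-179.16, 179.16], [-48.56, 103.87], [-65.8, 70.77], [-126.05, 130.52], [-82.76, 87.17], [-180, 180]. Speed limits (degrees/s): [127.2, 127.2, 147.25, 180, 180, 180].

## Interface

Orientations are given as [roll, pitch, yaw] about the fixed x, y, z axes, in that order (R = Rz(yaw) Ry(pitch) Rx(roll)).
In Python, from workcell import bot gives the robot as it stands.
- The arm moves only by the tool play_rows, never from a script. Its argument "steps" is a list that holds one entry, the list of rows, each a list of 4 numbers: the shift along the tool's x, y, z in m, then the turn about the tool's z in rad. In form: [[[tx, ty, tz, yaw], ...]]. A call has exactly 5 rows; each row shifts and turns the commanded pose from where the row before left it, along the tool's axes as they then stand; what a row does not reach is not made up. A row lasts 1/12 s, in which the tool goes at most 41.7 mm and 7.16 degrees, less where a joint would pass 70% of its speed; a pose out of reach is approached as far as the arm can. A call is refused whole if a number of a shift passes 0.0417 or a number of a turn 0.125, either way. A call with a gripper value outside its range is refused whole. "gripper" is the finger opening in m, from 0 to 0.0854, set as the call begins (left out, the last holds). The fingers move at their own pace and stop on an object; "squeeze" is the grip in N (left out, the last holds). Time passes only in rows, so rows that do not move let the fingers close, or fill a call up. It gives the time, the measured TCP pose, the force, the opening and the grip force at its end, in the units of the state.
- bot.get_obs(): the state, without advancing time (a new reading comes with each control period).
- bot.camera(name): name is "scene" or "top"; returns a dict with "img" (480x640x3 uint8, blue, green, red), "vfov" (degrees; the focal length in pixels is half the picture's height over the tangent of half this angle, whatever the lens; pixels are square), "cx", "cy" (the principal point, pixels), "xyz" and "attitude" of the camera in the world. Camera axes: x right, y down, z forward; pixel columns grow to the right and rows downward; lengths in m; the calibration is good to about 2 mm. A picture is of the moment at which its call begins. There is no depth.
- bot.job_done(): hands the job in; it is judged then, once.
The state is a dict: "time": time; "q": joint angles; "qd": joint speeds; "joint_efforts": joint torques, N m; "ee_pos": TCP position; "tcp_rot": TCP orientation; "wrist_force": force on the tool from outside, world axes, zero at the start; "torque": the same for the moment, N m; "opening": finger opening in m; "grasp_force": force on a finger pad.
Only numpy, scipy, OpenCV 4.12 (cv2) and the standard library are available. Lean on these libraries where they do the work, as an engineer would, in place of code of your own. Each camera call takes 0.05 s, during which the arm holds its last target. There are 200 camera calls.

## Task

Get the tool set ready for show: move the price card off the shut wooden case and stand it upright on the counter, then raise the case's stiff lid by its brass handle to 105 degrees from shut, just past upright, so that it stays there. Then lay every tool of the set that is on the counter flat in its own compartment, the one cut for its head and lined in its handle's colour, down on the tray floor. Leave the small cup and the music box where they are.

Things in the scene. Friction and masses are not known exactly. Their poses are not given: they have to be found in the camera images.
- knife_mid (a point): palette knife, green handle, round-ended steel blade 27 wide. 130 mm long, lies flat, about 60 g (varies). Point: middle of its length, 7 mm above its underside; x axis along it to the head, z up. Handle: straight bar 16 wide, 14 thick, from 65 mm behind the point to 28 ahead; head from 32 to 65 ahead. Balances within 15 mm of the point. May be absent.
- knife_place (a point): where knife_mid is when that tool lies in its own compartment, 7 mm above the tray floor; x axis along the compartment to its head end (the hinge side of the case), z up. Compartment lined in the colour of the handle, 138 mm long; handle end 24 wide, head end 8 mm wider than the head; a tool goes in only the right way round.
- wash_mid (a point): wash brush, red handle, steel ferrule and dark bristles, head 38 wide. 130 mm long, lies flat, about 60 g (varies). Point: middle of its length, 7 mm above its underside; x axis along it to the head, z up. Handle: straight bar 16 wide, 14 thick, from 65 mm behind the point to 28 ahead; head from 32 to 65 ahead. Balances within 15 mm of the point. May be absent.
- wash_place (a point): where wash_mid is when that tool lies in its own compartment, 7 mm above the tray floor; x axis along the compartment to its head end (the front side of the case), z up. Compartment lined in the colour of the handle, 138 mm long; handle end 24 wide, head end 8 mm wider than the head; a tool goes in only the right way round.
- spreader_mid (a point): spreader, yellow handle, steel blade flaring to 44 wide. 130 mm long, lies flat, about 60 g (varies). Point: middle of its length, 7 mm above its underside; x axis along it to the head, z up. Handle: straight bar 16 wide, 14 thick, from 65 mm behind the point to 28 ahead; head from 32 to 65 ahead. Balances within 15 mm of the point. May be absent.
- spreader_place (a point): where spreader_mid is when that tool lies in its own compartment, 7 mm above the tray floor; x axis along the compartment to its head end (the hinge side of the case), z up. Compartment lined in the colour of the handle, 138 mm long; handle end 24 wide, head end 8 mm wider than the head; a tool goes in only the right way round.
- comb_mid (a point): texture comb, black handle, toothed steel blade 34 wide. 130 mm long, lies flat, about 60 g (varies). Point: middle of its length, 7 mm above its underside; x axis along it to the head, z up. Handle: straight bar 16 wide, 14 thick, from 65 mm behind the point to 28 ahead; head from 32 to 65 ahead. Balances within 15 mm of the point. May be absent.
- comb_place (a point): where comb_mid is when that tool lies in its own compartment, 7 mm above the tray floor; x axis along the compartment to its head end (the front side of the case), z up. Compartment lined in the colour of the handle, 138 mm long; handle end 24 wide, head end 8 mm wider than the head; a tool goes in only the right way round.
- liner_mid (a point): small flat brush, blue handle, steel ferrule and white bristles, head 30 wide. 130 mm long, lies flat, about 60 g (varies). Point: middle of its length, 7 mm above its underside; x axis along it to the head, z up. Handle: straight bar 16 wide, 14 thick, from 65 mm behind the point to 28 ahead; head from 32 to 65 ahead. Balances within 15 mm of the point. May be absent.
- liner_place (a point): where liner_mid is when that tool lies in its own compartment, 7 mm above the tray floor; x axis along the compartment to its head end (the hinge side of the case), z up. Compartment lined in the colour of the handle, 138 mm long; handle end 24 wide, head end 8 mm wider than the head; a tool goes in only the right way round.
- case: wooden case, fixed, 150 deep (x) x 254 wide (y) x 30 high, lid excluded. Origin: centre of underside; x axis from front (lid handle) to hinge side. Walls 6 thick, floor top at z 8. Felt blocks 11 high along front and hinge side (30 to 69 mm from the middle) hold the five compartments, 44 mm apart; between them a 60 mm wide finger trough, floor level, runs the whole width; tools bridge it.
- lid (a joint): lid angle: 0 shut (at the start), grows as it opens, 1.57 upright, 1.83 is 105 degrees, stop at 2.3. Lid 150 x 254 x 10 mm, 0.3 kg, hinged on the case's far edge; the hinge is stiff (0.5 N m friction) and holds the lid where it is left. Top of the shut lid 40 mm above the counter.
- lid_hinge (a point): middle of the lid's hinge line, 75 mm behind the case's middle, 30 mm above the counter; the hinge line runs along the case's y.
- lid_pull (a point): middle of the brass D handle on the lid's front edge: a round bar 9 mm thick, 62 mm long, parallel to the hinge line, 36 mm off the lid's edge in the lid's own plane (35 mm above the counter when shut), 186 mm from the hinge line; 31 mm of free room between bar and lid edge. It moves with the lid.
- card_mid (a point): white folded price card that stands on the shut lid: 35 deep (x) x 62 wide (y) x 39 mm high, a tent with its fold along y at the top, 20 g. The point is its centre, 19.5 mm above its underside; z up. It can be taken across its 62 mm width, best in its upper half, near the fold.
- cup: bystander, to be left alone: small terracotta cup, 77 dia. x 74 mm high; origin at its underside
- jingle: bystander, to be left alone: small wooden music box with a crank, 70 x 88 x 57 mm; origin at its underside
Mind the look-alikes: they are no part of the job. What is shaped like the part that bears card_mid but blue is not meant.

How it is judged (in metres and radians):
On the way, in this order (a step that is already met when the one before it is completed fails the run):
1. the price card stands upright on the counter, the lid still shut (height (world z) of card_mid between 0.012 and 0.03 m and angle between card_mid's own z axis and vertical below 0.2 rad and value of joint lid below 0.1 rad), for 0.2 s.
2. the lid stands at 105 degrees (within 7) (value of joint lid between 1.71 and 1.95 rad), for 0.3 s.
At the end, for the whole second after the job is handed in: lid at 105 degrees (1.83 rad, within 0.12); price card upright on the counter; every tool present at rest in its own compartment: level within 0.05 rad, at most 3 mm high, along it within 0.12 rad, its middle within 9 mm of its place (all of step 2 and height (world z) of card_mid between 0.012 and 0.03 m and angle between card_mid's own z axis and vertical below 0.2 rad and linear speed of each of card, knife, wash, spreader, comb, liner below 0.03 m/s and distance between knife_mid and knife_place below 0.009 m and z of knife_mid in the frame of knife_place below 0.003 m and angle between each of knife_mid, wash_mid, spreader_mid, comb_mid, liner_mid's own z axis and vertical below 0.05 rad and angle between the x axis of knife_mid and the x axis of knife_place, either way round below 0.12 rad and distance between wash_mid and wash_place below 0.009 m and z of wash_mid in the frame of wash_place below 0.003 m and angle between the x axis of wash_mid and the x axis of wash_place, either way round below 0.12 rad and distance between spreader_mid and spreader_place below 0.009 m and z of spreader_mid in the frame of spreader_place below 0.003 m and angle between the x axis of spreader_mid and the x axis of spreader_place, either way round below 0.12 rad and distance between comb_mid and comb_place below 0.009 m and z of comb_mid in the frame of comb_place below 0.003 m and angle between the x axis of comb_mid and the x axis of comb_place, either way round below 0.12 rad and distance between liner_mid and liner_place below 0.009 m and z of liner_mid in the frame of liner_place below 0.003 m and angle between the x axis of liner_mid and the x axis of liner_place, either way round below 0.12 rad); the robot touches nothing.
It fails at once if the small cup is knocked over or pushed away (more than 40 mm or 0.5 rad) (distance of cup from where it was at the start of the episode above 0.04 m or angle between cup's own z axis and vertical above 0.5 rad).
It fails at once if the music box is knocked over or pushed away (more than 40 mm or 0.5 rad) (distance of jingle from where it was at the start of the episode above 0.04 m or angle between jingle's own z axis and vertical above 0.5 rad).
Of knife, wash, spreader, comb, liner only 4 to 5 are there at a start; the rules pass over those that are not, and their reading is None.
At some moment in a run one of knife, wash, spreader, comb, liner may be knocked a few centimetres aside while the robot is not near it.
It also fails if it takes over 208 s, if anything falls off the work surface, if the arm or the gripper's body presses on something with over 40 N, if the wrist force passes 120 N, or if a joint passes its speed limit or range.

## Working session

There is one attempt and no reset: what is moved stays moved. The work goes in short steps, Python scripts to look and compute and a tool call to move; the robot and the scene stay as the last step left them, time stands still between calls to the robot, and variables do not carry over. Pictures are saved under pics/ and viewed, at most 14 in all, crops included, and the job is handed in when it is done.

Besides the shell and the picture viewer there is one more tool, called after "Request:" by a JSON object that holds its "op" and its "data". play_rows: Moves the arm, as the interface text tells. Its arguments: {"type":"object","properties":{"steps":{"type":"array","items":{"type":"array","items":{"type":"array","items":{"type":"number"}}}},"gripper":{"type":"number"},"squeeze":{"type":"number"}},"required":["steps"]}

```bash
mkdir -p pics; ls; cat > h.py <<'E'
import numpy as np, cv2
from workcell import bot
from scipy.spatial.transform import Rotation as R
def snap(name,fn=None):
    c=bot.camera(name)
    if fn: cv2.imwrite('pics/'+fn,c['img'])
    return c
def cam(c):
    f=240/np.tan(np.radians(c['vfov'])/2)
    a=np.array(c['attitude'],float)
    M=a if a.shape==(3,3) else R.from_euler('xyz',a,degrees=True).as_matrix()
    return f,M,np.array(c['xyz'])
def toplane(c,uv,z):
    f,M,p=cam(c); uv=np.atleast_2d(uv).astype(float)
    d=np.c_[(uv[:,0]-c['cx'])/f,(uv[:,1]-c['cy'])/f,np.ones(len(uv))]@M.T
    return p+d*((z-p[2])/d[:,2])[:,None]
def proj(c,P):
    f,M,p=cam(c); q=(np.atleast_2d(P)-p)@M
    return np.c_[c['cx']+f*q[:,0]/q[:,2],c['cy']+f*q[:,1]/q[:,2]]
E
python3 - <<'E'
from h import *
for n in('scene','top'):
    c=snap(n,n+'0.png'); print(n,c['vfov'],c['cx'],c['cy'],c['xyz'],c['attitude'])
print(bot.get_obs())
E
```

```text
pics
scene 45.162127104531734 319.92476801859686 230.28792247317358 [ 0.06948636 -0.41533754  0.80191533] [-136.91922082    0.29227995  -38.46054172]
top 55.92128026994321 312.6341843148491 241.02964646279898 [0.3787481  0.11270612 0.90330071] [-173.53522442    0.34628327  -90.70154804]
{'time': 0.1, 'q': array([ 7.60313486e+01,  5.00914350e+00,  1.00392039e+01,  9.51009308e+01,
       -9.87830447e-04,  8.99999562e+01]), 'qd': array([ 0.00836631,  0.02247339,  0.01376773,  0.02672488, -0.04153869,
       -0.0479938 ]), 'joint_efforts': array([-7.96057939e-04, -5.21563590e+01,  4.65653586e+01,  1.61546952e-02,
       -4.28596798e-05,  7.55169314e-07]), 'ee_pos': array([0.13271832, 0.53352722, 0.23064439]), 'tcp_rot': array([-1.79929130e+02,  9.87775457e-04,  1.66031394e+02]), 'wrist_force': array([0.47613875, 1.52118026, 0.39480882]), 'torque': array([ 0.04589478, -0.00264977, -0.0251727 ]), 'grasp_force': 0.0, 'opening': 0.0856305353299591}
```

View pics/top0.png

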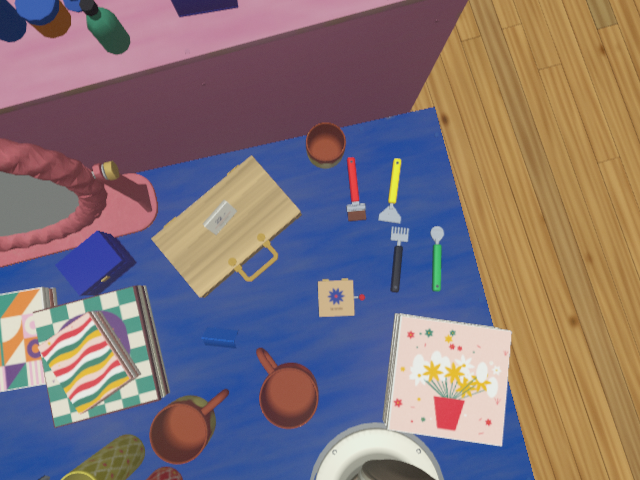

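View pics/scene0.png

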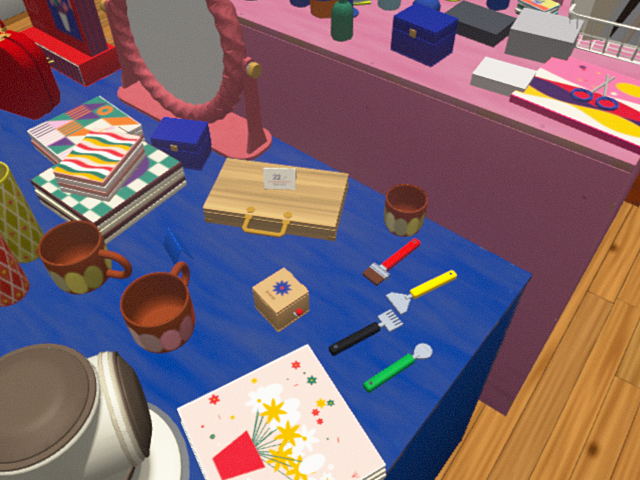

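Top view: the white card is on the lid at (220,217). The case handle is at (258,258). The tools are red (355,188), yellow (393,190), black (398,260) and green (437,258); no liner is visible. The two tent candidates are the white one at (220,217), standing on the lid, and the blue one at (220,338), on the counter. The white one fits the description.

```bash
cat >> h.py <<'E'
def mask(img,col):
    h=cv2.cvtColor(img,cv2.COLOR_BGR2HSV)
    rng={'red':[((0,190,120),(4,255,255)),((174,190,120),(180,255,255))],'yellow':[((25,180,150),(34,255,255))],'green':[((55,150,70),(80,255,255))],'black':[((0,0,0),(180,255,60))]}[col]
    m=sum(cv2.inRange(h,a,b) for a,b in rng)
    return m
def tools(c,z=0.014,roi=(330,140,470,310)):
    out={}
    x0,y0,x1,y1=roi
    for col in('red','yellow','green','black'):
        m=np.zeros((480,640),np.uint8); m[y0:y1,x0:x1]=mask(c['img'],col)[y0:y1,x0:x1]
        m=cv2.morphologyEx(m,cv2.MORPH_CLOSE,np.ones((3,3)))
        n,l,s,ce=cv2.connectedComponentsWithStats(m)
        if n<2: continue
        k=1+np.argmax(s[1:,4])
        cnt=cv2.findContours((l==k).astype(np.uint8),cv2.RETR_EXTERNAL,cv2.CHAIN_APPROX_NONE)[0][0][:,0]
        w=toplane(c,cnt,z)[:,:2].astype(np.float32)
        out[col]=(s[k,4],ce[k].round(1),cv2.minAreaRect(w))
    return out
E
python3 - <<'E'
from h import *
t=cv2.imread('pics/top0.png'); s=cv2.imread('pics/scene0.png')
a=cv2.resize(t[140:310,140:460],None,fx=2.4,fy=2.4,interpolation=3); b=cv2.resize(s[150:260,160:360],None,fx=2,fy=2)
cv2.imwrite('pics/crop1.png',a)
c=bot.camera('top')
for k,v in tools(c).items(): print(k,v)
pts=[(252,156),(300,213),(203,297),(152,238)]
print(toplane(c,pts,.04)[:,:2].round(4)); print('grid',proj(c,[[.5,.2,0],[.5,.1,0],[.4,.2,0]]).round(1))
cs=bot.camera('scene')
for k,v in tools(cs,roi=(320,230,470,400)).items(): print(k,v)
E
```

```text
red (np.int32(5), array([354., 162.]), ((0.639024019241333, 0.03139282763004303), (2.9103828236287654e-09, 0.00828983262181282), 88.70857238769531))
yellow (np.int32(210), array([394.8, 179.5]), ((0.6000345945358276, -0.04877494275569916), (0.013709068298339844, 0.08899686485528946), 81.13787078857422))
green (np.int32(271), array([436.7, 266.1]), ((0.4244759976863861, -0.12566037476062775), (0.013780493289232254, 0.0886150673031807), 87.4848403930664))
black (np.int32(6), array([393. , 270.5]), ((0.4193263351917267, -0.04018403962254524), (1.3387762010097504e-09, 0.009807019494473934), 88.15310668945312))
[[0.6463 0.2338]
 [0.5315 0.1405]
 [0.3724 0.3261]
 [0.4865 0.4262]]
grid [[271.3 232.3]
 [320.9 231.6]
 [271.4 282.1]]
red (np.int32(337), array([401.1, 253.2]), ((0.6052170395851135, 0.028615467250347137), (0.08882821351289749, 0.01639547012746334), 4.746452808380127))
yellow (np.int32(368), array([432.8, 283. ]), ((0.5999881029129028, -0.054861485958099365), (0.01558531541377306, 0.0915224626660347), 81.43124389648438))
green (np.int32(598), array([388.5, 372.5]), ((0.42333748936653137, -0.1323559433221817), (0.016460824757814407, 0.09312038123607635), 86.22383117675781))
black (np.int32(514), array([354.3, 338.3]), ((0.4213075041770935, -0.05417921766638756), (0.01693165861070156, 0.09211577475070953), 82.7213134765625))
```

View pics/crop1.png

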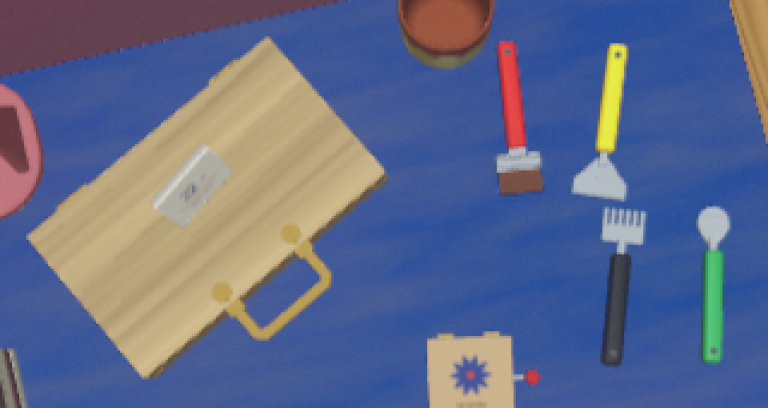

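The crop confirms the white "22" tent on the lid as the price card. Four tools are present and there is no liner. Next I work out the card and case poses and the first move.

```bash
cat >> h.py <<'E'
def go(P,yaw,o=None):
    o=o or bot.get_obs(); y0=o['tcp_rot'][2]
    dy=(yaw-y0+180)%360-180
    Rm=R.from_euler('xyz',[180,0,yaw],degrees=True).as_matrix()
    d=Rm.T@(np.array(P)-o['ee_pos'])
    print('turn about tool z rad %.3f; then shift in new axes'%(-np.radians(dy)),d.round(4),'rows>=',np.ceil(max(abs(np.linalg.norm(d))/.0417,abs(dy)/7.16)))
E
python3 - <<'E'
from h import *
t=bot.camera('top'); s=bot.camera('scene')
def card(c,roi):
    x0,y0,x1,y1=roi; h=cv2.cvtColor(c['img'],cv2.COLOR_BGR2HSV)
    m=cv2.inRange(h,(0,0,120),(180,45,255)); q=np.zeros_like(m); q[y0:y1,x0:x1]=m[y0:y1,x0:x1]
    cnt=max(cv2.findContours(q,0,2)[0],key=cv2.contourArea)
    return cv2.boxPoints(cv2.minAreaRect(cnt)).round(1),cv2.minAreaRect(cnt)
print(card(t,(195,190,245,245))); print(card(s,(255,160,305,195)))
e=toplane(t,[(236.3,210.8),(215,235.4)],.04); f=toplane(t,[(225.4,200.8),(203.3,225.4)],.06)
print(e.round(4)); v=e[1]-e[0]; print('yaw y',np.degrees(np.arctan2(v[1],v[0])),np.linalg.norm(v))
# case corners
C=toplane(t,[(252,156),(300,213),(203,297),(152,238)],.04)[:,:2]; print(C.mean(0))
print('handle',toplane(t,[(275,247),(258,264),(250,278)],.035).round(3))
for n,p in (('card',(.51,.285,.2)),): go(p,220)
E
```

```text
(array([[201.7, 224. ],
       [223.6, 198.9],
       [236.8, 210.5],
       [214.9, 235.5]], dtype=float32), ((219.24778747558594, 217.21682739257812), (17.591480255126953, 33.301517486572266), 41.18592834472656))
(array([[263.3, 187.9],
       [264. , 167.2],
       [295.3, 168.3],
       [294.6, 189.1]], dtype=float32), ((279.29107666015625, 178.14041137695312), (31.311864852905273, 20.76354217529297), 2.12109637260437))
[[0.5375 0.264  0.04  ]
 [0.49   0.3047 0.04  ]]
yaw y 139.38707559145868 0.06261256062603575
[0.50920004 0.28166122]
handle [[0.467 0.19  0.035]
 [0.434 0.222 0.035]
 [0.407 0.238 0.035]]
turn about tool z rad -0.942; then shift in new axes [-0.1292 -0.433   0.031 ] rows>= 11.0
```

Request:
{"op": "play_rows", "data": {"steps": [[[0,0,0,-0.11],[0,0,0,-0.11],[0,0,0,-0.11],[0,0,0,-0.11],[0,0,0,-0.11]]], "gripper": 0.085, "squeeze": 20}}

```text
time: 0.72
ee_pos: [0.1328, 0.5337, 0.2312]
tcp_rot: [-180.0, -0.0, -162.1]
wrist_force: [-0.6, -0.2, -1.1]
opening: 0.0849
grasp_force: 0.0
```

Request:
{"op": "play_rows", "data": {"steps": [[[0,0,0,-0.11],[0,0,0,-0.11],[0,0,0,-0.11],[0,0,0,-0.11],[0,0,0,-0.11]]]}}

```text
time: 1.13
ee_pos: [0.1327, 0.5337, 0.2312]
tcp_rot: [-180.0, -0.0, -130.6]
wrist_force: [0.7, -0.6, 0.6]
opening: 0.0853
grasp_force: 0.0
```

Request:
{"op": "play_rows", "data": {"steps": [[[-0.005,-0.03,0.003,0],[-0.005,-0.03,0.003,0],[-0.005,-0.03,0.003,0],[-0.005,-0.03,0.003,0],[-0.005,-0.03,0.003,0]]]}}

```text
time: 1.55
ee_pos: [0.2634, 0.4534, 0.2161]
tcp_rot: [180.0, 0.0, -130.9]
wrist_force: [0.1, 0.6, -0.1]
opening: 0.0851
grasp_force: 0.0
```

Request:
{"op": "play_rows", "data": {"steps": [[[-0.005,-0.03,0.007,0],[-0.005,-0.03,0.007,0],[-0.005,-0.03,0.007,0],[-0.005,-0.03,0.007,0],[-0.005,-0.03,0.007,0]]]}}

```text
time: 1.97
ee_pos: [0.3933, 0.3739, 0.181]
tcp_rot: [-180.0, 0.0, -130.9]
wrist_force: [-0.3, 0.5, -0.4]
opening: 0.0848
grasp_force: 0.0
```

Request:
{"op": "play_rows", "data": {"steps": [[[-0.005,-0.03,0.01,0],[-0.005,-0.03,0.01,0],[-0.005,-0.03,0.01,0],[-0.005,-0.03,0.01,0],[-0.005,-0.03,0.01,0]]]}}

```text
time: 2.38
ee_pos: [0.523, 0.2944, 0.1307]
tcp_rot: [180.0, 0.0, -130.9]
wrist_force: [0.3, 0.2, -0.9]
opening: 0.0855
grasp_force: 0.0
```

Request:
{"op": "play_rows", "data": {"steps": [[[0,0,0,0],[0,0,0,0],[0,0,0,0],[0,0,0,0],[0,0,0,0]]]}}

```text
time: 2.8
ee_pos: [0.5213, 0.2963, 0.132]
tcp_rot: [-180.0, 0.1, -130.9]
wrist_force: [-0.4, 0.2, -0.1]
opening: 0.0855
grasp_force: 0.0
```

```bash
python3 - <<'E'
from h import *
o=bot.get_obs(); print(o['q'].round(1))
s=snap('scene'); t=snap('top')
e=toplane(s,[(263.3,187.9),(294.6,189.1)],.04); print('card base from scene',e.round(4))
f=toplane(s,[(264,167.2),(295.3,168.3)],.079); print('fold from scene',f.round(4))
print('pull',toplane(t,[(249.2,280.8),(276.7,257.9)],.035).round(4))
go((.525,.2975,.05),229)
cv2.imwrite('pics/a1.png',np.hstack([cv2.resize(s['img'][100:300,150:400],(400,320)),cv2.resize(t['img'][100:340,100:400],(400,320))]))
E
```

```text
[ 29.6  10.9   5.7  84.7   0.  -19.5]
card base from scene [[0.4939 0.3021 0.04  ]
 [0.5393 0.2613 0.04  ]]
fold from scene [[0.5064 0.3125 0.079 ]
 [0.5511 0.2725 0.079 ]]
pull [[0.4021 0.2392 0.035 ]
 [0.4454 0.1863 0.035 ]]
turn about tool z rad 0.002; then shift in new axes [-0.0033 -0.0019  0.0819] rows>= 2.0
```

View pics/a1.png

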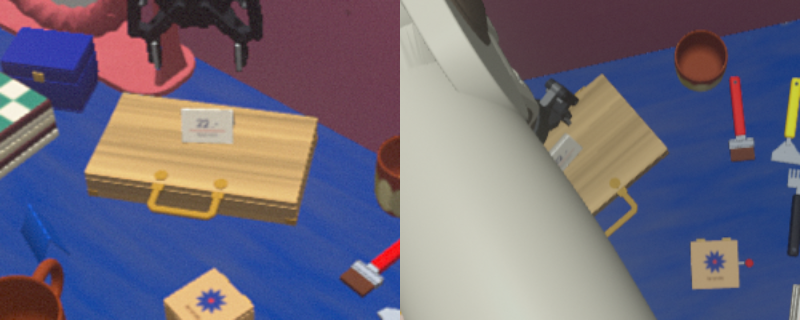

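The gripper is above the card, at (165–240,60) in the left half. The card sits at about (207,125) in the left half.

Request:
{"op": "play_rows", "data": {"steps": [[[-0.003,-0.006,0.016,0],[0,0,0.016,0],[0,0,0.016,0],[0,0,0.016,0],[0,0,0.014,0]]]}}

```text
time: 3.32
ee_pos: [0.5279, 0.2942, 0.0526]
tcp_rot: [-180.0, 0.0, -130.9]
wrist_force: [0.4, -0.2, -0.9]
opening: 0.0849
grasp_force: 0.0
```

Request:
{"op": "play_rows", "data": {"steps": [[[0,0,0,0],[0,0,0,0],[0,0,0,0],[0,0,0,0],[0,0,0,0]]], "gripper": 0.056}}

```text
time: 3.73
ee_pos: [0.5288, 0.2942, 0.0545]
tcp_rot: [-180.0, 0.1, -130.9]
wrist_force: [-0.6, 0.8, 0.3]
opening: 0.0614
grasp_force: 23.2
```

Request:
{"op": "play_rows", "data": {"steps": [[[0,0,0,0],[0,0,0,0],[0,0,0,0],[0,0,0,0],[0,0,0,0]]]}}

```text
time: 4.15
ee_pos: [0.5285, 0.2939, 0.0536]
tcp_rot: [-180.0, 0.0, -130.9]
wrist_force: [-0.4, -0.0, 2.6]
opening: 0.0609
grasp_force: 23.3
```

Request:
{"op": "play_rows", "data": {"steps": [[[0,0,-0.01,0],[0,0,-0.01,0],[0,0,-0.01,0],[0,0,-0.01,0],[0,0,-0.01,0]]]}}

```text
time: 4.57
ee_pos: [0.5285, 0.2939, 0.1049]
tcp_rot: [-180.0, 0.0, -130.9]
wrist_force: [0.3, 0.5, -0.6]
opening: 0.0611
grasp_force: 23.2
```

Request:
{"op": "play_rows", "data": {"steps": [[[0.019,-0.007,0,0],[0.019,-0.007,0,0],[0.019,-0.007,0,0],[0.019,-0.007,0,0],[0.019,-0.007,0,0]]]}}

```text
time: 4.98
ee_pos: [0.4922, 0.1984, 0.1042]
tcp_rot: [-180.0, 0.0, -130.9]
wrist_force: [-0.0, 0.7, 1.0]
opening: 0.0611
grasp_force: 23.2
```

Request:
{"op": "play_rows", "data": {"steps": [[[0.019,-0.007,0,0],[0.019,-0.007,0,0],[0.019,-0.007,0,0],[0.019,-0.007,0,0],[0.02,-0.005,0,0]]]}}

```text
time: 5.4
ee_pos: [0.4545, 0.1042, 0.1042]
tcp_rot: [-180.0, 0.0, -130.9]
wrist_force: [0.7, -0.3, 0.7]
opening: 0.0613
grasp_force: 23.2
```

Request:
{"op": "play_rows", "data": {"steps": [[[0,0,0.014,0],[0,0,0.014,0],[0,0,0.014,0],[0,0,0.014,0],[0,0,0.014,0]]]}}

```text
time: 5.82
ee_pos: [0.4549, 0.105, 0.0337]
tcp_rot: [-180.0, 0.1, -131.0]
wrist_force: [-0.2, 0.5, -0.1]
opening: 0.061
grasp_force: 23.2
```

Request:
{"op": "play_rows", "data": {"steps": [[[0,0,0.005,0],[0,0,0.004,0],[0,0,0.004,0],[0,0,0.003,0],[0,0,0.002,0]]]}}

```text
time: 6.23
ee_pos: [0.4549, 0.1051, 0.0156]
tcp_rot: [-180.0, 0.0, -130.9]
wrist_force: [0.3, -0.5, -0.7]
opening: 0.0611
grasp_force: 23.2
```

```bash
python3 - <<'E'
from h import *
s=snap('scene')
cv2.imwrite('pics/a2.png',cv2.resize(s['img'][130:340,180:440],(650,525)))
print(bot.get_obs()['ee_pos'])
E
```

```text
[0.45461521 0.10503334 0.01521705]
```

View pics/a2.png

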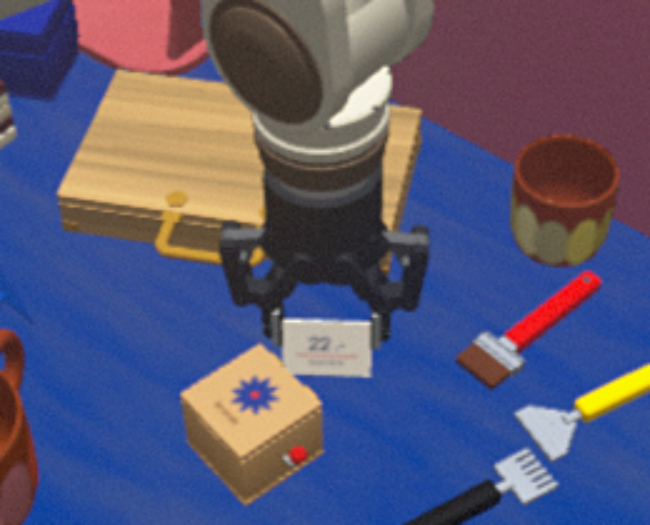

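The card stands level just above the cloth and clear of the music box, with its "22" face at (327,345). I release it and go to the handle.

Request:
{"op": "play_rows", "data": {"steps": [[[0,0,0.001,0],[0,0,0,0],[0,0,0,0],[0,0,0,0],[0,0,0,0]]], "gripper": 0.068}}

```text
time: 6.7
ee_pos: [0.4546, 0.105, 0.0144]
tcp_rot: [-180.0, 0.0, -130.9]
wrist_force: [0.3, -0.2, 0.8]
opening: 0.0682
grasp_force: 0.0
```

Request:
{"op": "play_rows", "data": {"steps": [[[0,0,0,0],[0,0,0,0],[0,0,0,0],[0,0,0,0],[0,0,0,0]]], "gripper": 0.078}}

```text
time: 7.12
ee_pos: [0.4545, 0.105, 0.0143]
tcp_rot: [180.0, 0.0, -130.9]
wrist_force: [0.8, 0.3, -0.6]
opening: 0.0781
grasp_force: 0.0
```

Request:
{"op": "play_rows", "data": {"steps": [[[0,0,-0.01,0],[0,0,-0.02,0],[0,0,-0.03,0],[0,0,-0.03,0],[0,0,-0.03,0]]]}}

```text
time: 7.53
ee_pos: [0.4542, 0.1049, 0.1364]
tcp_rot: [-180.0, 0.0, -130.9]
wrist_force: [0.9, 0.9, -0.5]
opening: 0.0778
grasp_force: 0.0
```

Request:
{"op": "play_rows", "data": {"steps": [[[0,0,0,0.115],[0,0,0,0.115],[0,0,0,0.115],[0,0,0,0.115],[0,0,0,0.115]]]}}

```text
time: 7.95
ee_pos: [0.4546, 0.105, 0.1352]
tcp_rot: [-180.0, 0.0, -164.2]
wrist_force: [0.1, -0.2, -0.3]
opening: 0.0782
grasp_force: 0.0
```

Request:
{"op": "play_rows", "data": {"steps": [[[0,0,0,0.115],[0,0,0,0.115],[0,0,0,0.115],[0,0,0,0.115],[0,0,0,0.115]]], "gripper": 0.034}}

```text
time: 8.37
ee_pos: [0.4546, 0.105, 0.1351]
tcp_rot: [180.0, 0.0, 162.8]
wrist_force: [-0.7, -0.4, -0.4]
opening: 0.0342
grasp_force: 0.0
```

Request:
{"op": "play_rows", "data": {"steps": [[[0,0,0,0.115],[0,0,0,0.115],[0,0,0,0.115],[0,0,0,0.115],[0,0,0,0.115]]]}}

```text
time: 8.78
ee_pos: [0.4545, 0.105, 0.1351]
tcp_rot: [180.0, 0.0, 129.9]
wrist_force: [0.2, -0.1, 0.8]
opening: 0.034
grasp_force: 0.0
```

Request:
{"op": "play_rows", "data": {"steps": [[[0.02,0.009,0,0],[0.02,0.009,0,0],[0.02,0.009,0,0],[0.02,0.009,0,0],[0.022,0.009,0,0]]]}}

```text
time: 9.2
ee_pos: [0.4228, 0.2127, 0.1352]
tcp_rot: [180.0, 0.0, 130.2]
wrist_force: [0.4, 0.4, 0.3]
opening: 0.0337
grasp_force: 0.0
```

Request:
{"op": "play_rows", "data": {"steps": [[[0,0,0,0],[0,0,0,0],[0,0,0,0],[0,0,0,0],[0,0,0,0]]]}}

```text
time: 9.62
ee_pos: [0.4233, 0.2113, 0.1345]
tcp_rot: [180.0, 0.0, 130.2]
wrist_force: [0.2, -0.6, 0.6]
opening: 0.0335
grasp_force: 0.0
```

```bash
python3 - <<'E'
from h import *
s=snap('scene'); t=snap('top')
go((.4237,.212,.022),130); print(bot.get_obs()['q'].round(1))
cv2.imwrite('pics/a3.png',np.hstack([cv2.resize(s['img'][100:300,180:430],(400,320)),cv2.resize(t['img'][180:300,210:360],(400,320))]))
E
```

```text
turn about tool z rad 0.003; then shift in new axes [0.0002 0.0008 0.1124] rows>= 3.0
[ 26.5  -6.4 -11.9  84.5  -0.   76.4]
```

View pics/a3.png

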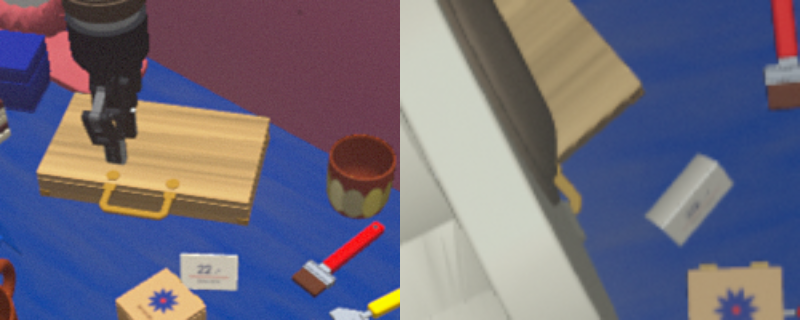

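The card stands upright on the counter at (208,270) in the left half, and the gripper is above the handle. Descending.

Request:
{"op": "play_rows", "data": {"steps": [[[0,0,0.014,0],[0,0,0.014,0],[0,0,0.014,0],[0,0,0.014,0],[0,0,0.014,0]]]}}

```text
time: 10.13
ee_pos: [0.4232, 0.2115, 0.0637]
tcp_rot: [180.0, 0.0, 130.2]
wrist_force: [0.3, 0.1, 0.5]
opening: 0.0339
grasp_force: 0.0
```

Request:
{"op": "play_rows", "data": {"steps": [[[0,0,0.009,0],[0,0,0.009,0],[0,0,0.009,0],[0,0,0.008,0],[0,0,0.008,0]]]}}

```text
time: 10.55
ee_pos: [0.4232, 0.212, 0.0208]
tcp_rot: [180.0, 0.0, 130.2]
wrist_force: [0.0, 0.1, 0.7]
opening: 0.0337
grasp_force: 0.0
```

Request:
{"op": "play_rows", "data": {"steps": [[[0,0,0,0],[0,0,0,0],[0,0,0,0],[0,0,0,0],[0,0,0,0]]], "gripper": 0.004, "squeeze": 30}}

```text
time: 10.97
ee_pos: [0.4243, 0.213, 0.0221]
tcp_rot: [179.8, -0.0, 130.2]
wrist_force: [4.8, 4.9, -4.5]
opening: 0.0076
grasp_force: 30.4
```

Request:
{"op": "play_rows", "data": {"steps": [[[0,0,0,0],[0,0,0,0],[0,0,0,0],[0,0,0,0],[0,0,0,0]]]}}

```text
time: 11.38
ee_pos: [0.4243, 0.213, 0.0221]
tcp_rot: [179.8, -0.0, 130.2]
wrist_force: [5.7, 5.4, -4.0]
opening: 0.0074
grasp_force: 30.4
```

```bash
python3 - <<'E'
from h import *
s=snap('scene')
cv2.imwrite('pics/a4.png',cv2.resize(s['img'][130:290,180:380],(600,480)))
# arc: hinge radius .186, tool y=(case x), step table (dy,dz) from shut to 107deg
r=.186;z0=.005 # bar z rel hinge at shut +5mm
a0=np.arctan2(z0,r);rr=np.hypot(r,z0)
A=np.radians(np.linspace(0,108,37)); Y=-rr*np.cos(A+a0);Z=rr*np.sin(A+a0)
for i in range(36): print(i,round((Y[i+1]-Y[i])*1000,1),round(-(Z[i+1]-Z[i])*1000,1),end=' | ')
E
```

```text
0 0.5 -9.7 | 1 1.0 -9.7 | 2 1.5 -9.6 | 3 2.0 -9.5 | 4 2.5 -9.4 | 5 3.0 -9.3 | 6 3.5 -9.1 | 7 4.0 -8.9 | 8 4.4 -8.7 | 9 4.9 -8.4 | 10 5.3 -8.2 | 11 5.7 -7.9 | 12 6.1 -7.6 | 13 6.5 -7.2 | 14 6.9 -6.9 | 15 7.2 -6.5 | 16 7.6 -6.1 | 17 7.9 -5.7 | 18 8.2 -5.3 | 19 8.4 -4.9 | 20 8.7 -4.4 | 21 8.9 -4.0 | 22 9.1 -3.5 | 23 9.3 -3.0 | 24 9.4 -2.5 | 25 9.5 -2.0 | 26 9.6 -1.5 | 27 9.7 -1.0 | 28 9.7 -0.5 | 29 9.7 0.0 | 30 9.7 0.5 | 31 9.7 1.0 | 32 9.6 1.5 | 33 9.5 2.0 | 34 9.4 2.5 | 35 9.3 3.0 |
```

View pics/a4.png

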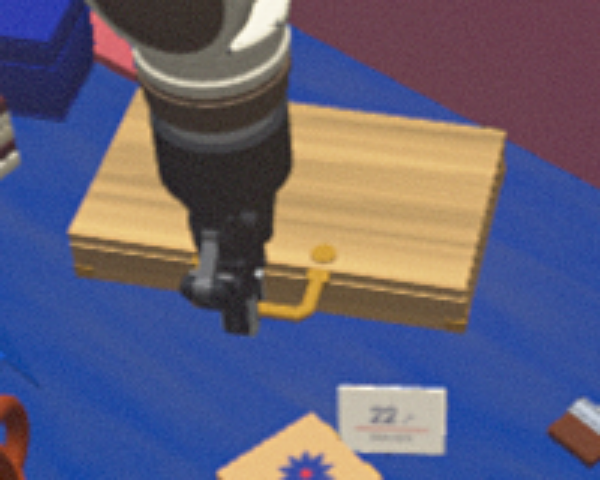

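The bar is gripped at (240,310). I start the arc.

Request:
{"op": "play_rows", "data": {"steps": [[[0,0.0005,-0.0097,0],[0,0.001,-0.0097,0],[0,0.0015,-0.0096,0],[0,0.002,-0.0095,0],[0,0.0025,-0.0094,0]]]}}

```text
time: 11.85
ee_pos: [0.4301, 0.2179, 0.0702]
tcp_rot: [179.8, 0.0, 130.2]
wrist_force: [8.1, 5.7, -8.0]
opening: 0.0078
grasp_force: 29.6
```

Request:
{"op": "play_rows", "data": {"steps": [[[0,0.003,-0.0093,0],[0,0.0035,-0.0091,0],[0,0.004,-0.0089,0],[0,0.0044,-0.0087,0],[0,0.0049,-0.0084,0]]]}}

```text
time: 12.27
ee_pos: [0.4445, 0.2301, 0.114]
tcp_rot: [179.9, 0.0, 130.2]
wrist_force: [3.3, 1.7, -7.6]
opening: 0.0076
grasp_force: 29.1
```

Forces are small, so I continue.

Request:
{"op": "play_rows", "data": {"steps": [[[0,0.0053,-0.0082,0],[0,0.0057,-0.0079,0],[0,0.0061,-0.0076,0],[0,0.0065,-0.0072,0],[0,0.0069,-0.0069,0]]]}}

```text
time: 12.68
ee_pos: [0.4667, 0.2488, 0.1517]
tcp_rot: [-179.9, 0.0, 130.2]
wrist_force: [-1.4, -3.5, -1.9]
opening: 0.0075
grasp_force: 29.4
```

Request:
{"op": "play_rows", "data": {"steps": [[[0,0.0072,-0.0065,0],[0,0.0076,-0.0061,0],[0,0.0079,-0.0057,0],[0,0.0082,-0.0053,0],[0,0.0084,-0.0049,0]]]}}

```text
time: 13.1
ee_pos: [0.4964, 0.2737, 0.1819]
tcp_rot: [-179.9, 0.1, 130.2]
wrist_force: [-8.4, -7.9, 10.5]
opening: 0.0075
grasp_force: 29.8
```

Request:
{"op": "play_rows", "data": {"steps": [[[0,0.0087,-0.0044,0],[0,0.0089,-0.004,0],[0,0.0091,-0.0035,0],[0,0.0093,-0.003,0],[0,0.0094,-0.0025,0]]]}}

```text
time: 13.52
ee_pos: [0.5319, 0.3036, 0.1994]
tcp_rot: [180.0, 0.1, 130.2]
wrist_force: [-3.9, -5.1, 7.7]
opening: 0.0073
grasp_force: 31.0
```

Request:
{"op": "play_rows", "data": {"steps": [[[0,0.0095,-0.002,0],[0,0.0096,-0.0015,0],[0,0.0097,-0.001,0],[0,0.0097,-0.0005,0],[0,0.0097,0,0]]]}}

```text
time: 13.93
ee_pos: [0.569, 0.3348, 0.204]
tcp_rot: [179.9, 0.1, 130.2]
wrist_force: [-1.0, -4.9, 4.8]
opening: 0.0073
grasp_force: 31.3
```

Request:
{"op": "play_rows", "data": {"steps": [[[0,0.0097,0.0005,0],[0,0.0097,0.001,0],[0,0.0096,0.0015,0],[0,0.0095,0.002,0],[0,0.0094,0.0025,0]]]}}

```text
time: 14.35
ee_pos: [0.6057, 0.3657, 0.196]
tcp_rot: [180.0, 0.1, 130.2]
wrist_force: [-0.8, -3.1, 4.2]
opening: 0.0071
grasp_force: 32.0
```

Request:
{"op": "play_rows", "data": {"steps": [[[0,0,0,0],[0,0,0,0],[0,0,0,0],[0,0,0,0],[0,0,0,0]]]}}

```text
time: 14.77
ee_pos: [0.6058, 0.3659, 0.1957]
tcp_rot: [179.9, 0.1, 130.2]
wrist_force: [5.5, -0.4, 1.7]
opening: 0.0072
grasp_force: 31.8
```

```bash
python3 - <<'E'
from h import *
s=snap('scene'); t=snap('top')
p=bot.get_obs()['ee_pos']
cx=np.array([np.cos(np.radians(40.1)),np.sin(np.radians(40.1))]); c=np.array([.5092,.2817])
print('pull rel hinge', (p[:2]-c)@cx-.075, p[2]+.013-.03)
cv2.imwrite('pics/a5.png',np.hstack([cv2.resize(s['img'][60:300,140:440],(400,320)),cv2.resize(t['img'][100:340,100:400],(400,320))]))
E
```

```text
pull rel hinge 0.053085829187541386 0.17872737626112878
```

View pics/a5.png

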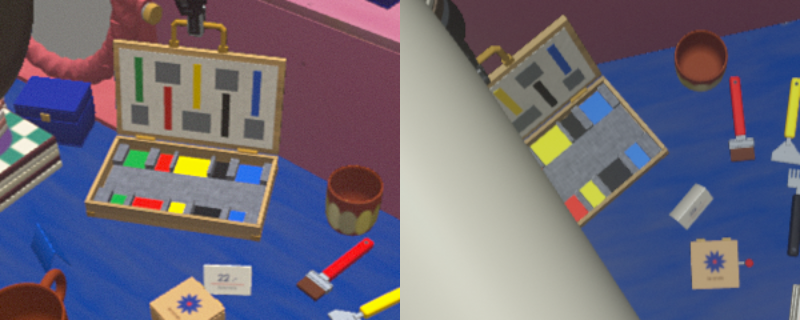

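The lid is open at about 105° by geometry. The compartments from left to right in the scene crop are green (140,158), red (163,160), yellow (195,165), black (222,168) and blue (250,172). I release and retreat.

Request:
{"op": "play_rows", "data": {"steps": [[[0,0,0,0],[0,0,0,0],[0,0,0,0],[0,0,0,0],[0,0,0,0]]], "gripper": 0.03}}

```text
time: 15.28
ee_pos: [0.605, 0.366, 0.1947]
tcp_rot: [-180.0, -0.0, 130.2]
wrist_force: [-0.2, -0.6, 0.4]
opening: 0.0301
grasp_force: 0.0
```

Request:
{"op": "play_rows", "data": {"steps": [[[0,0,-0.007,0],[0,0,-0.008,0],[0,0,-0.01,0],[0,0,-0.01,0],[0,0,-0.01,0]]]}}

```text
time: 15.7
ee_pos: [0.6052, 0.366, 0.2413]
tcp_rot: [180.0, 0.0, 130.2]
wrist_force: [0.4, 1.0, -1.0]
opening: 0.0297
grasp_force: 0.0
```

Request:
{"op": "play_rows", "data": {"steps": [[[0,0,0,0],[0,-0.02,0,0],[0,-0.03,0,0],[0,-0.03,0,0],[0,-0.03,0,0]]]}}

```text
time: 16.12
ee_pos: [0.5202, 0.2942, 0.2393]
tcp_rot: [-180.0, -0.0, 130.2]
wrist_force: [-1.2, 0.0, 0.8]
opening: 0.0303
grasp_force: 0.0
```

Request:
{"op": "play_rows", "data": {"steps": [[[-0.035,-0.02,0,0],[-0.035,-0.02,0,0],[-0.035,-0.02,0,0],[-0.035,-0.02,0,0],[-0.035,-0.02,0,0]]]}}

```text
time: 16.53
ee_pos: [0.5577, 0.095, 0.2402]
tcp_rot: [180.0, 0.0, 130.2]
wrist_force: [1.6, -0.8, -0.1]
opening: 0.0301
grasp_force: 0.0
```

Request:
{"op": "play_rows", "data": {"steps": [[[-0.035,-0.02,0,-0.12],[-0.035,-0.015,0,-0.12],[0,0,0,-0.12],[0,0,0,-0.12],[0,0,0,-0.12]]]}}

```text
time: 16.95
ee_pos: [0.5804, 0.0228, 0.2397]
tcp_rot: [180.0, -0.0, 164.6]
wrist_force: [0.0, 0.2, -0.2]
opening: 0.0299
grasp_force: 0.0
```

```bash
python3 - <<'E'
from h import *
print(bot.get_obs()['q'].round(1))
s=snap('scene','s6.png'); t=snap('top','t6.png')
cv2.imwrite('pics/a6.png',np.vstack([cv2.resize(s['img'][100:320,180:480],(409,300)),cv2.resize(t['img'][110:330,140:440],(409,300))]))
for k,v in tools(s,roi=(320,220,470,400)).items(): print(k,v)
for k,v in tools(t).items(): print(k,v)
E
```

```text
[ 2.3  9.5 16.  96.5  0.  17.7]
red (np.int32(337), array([401.1, 253.2]), ((0.6052309274673462, 0.02844877913594246), (0.08883274346590042, 0.016329815611243248), 4.699089527130127))
yellow (np.int32(370), array([432.9, 283. ]), ((0.5999881029129028, -0.05486147478222847), (0.015585310757160187, 0.0915224477648735), 81.43124389648438))
green (np.int32(599), array([388.5, 372.5]), ((0.423338919878006, -0.13233451545238495), (0.01650375686585903, 0.09312038123607635), 86.22382354736328))
black (np.int32(516), array([354.1, 338.4]), ((0.4211750030517578, -0.05412612855434418), (0.017015650868415833, 0.0918351337313652), 82.68637084960938))
red (np.int32(39), array([349.4, 176.3]), ((0.6084513664245605, 0.04109925031661987), (0.07033263146877289, 0.0023516069632023573), 5.344294548034668))
black (np.int32(476), array([362. , 145.9]), ((0.6649070382118225, 0.020564010366797447), (0.09321279078722, 0.03962511941790581), 89.17880249023438))
```

View pics/a6.png

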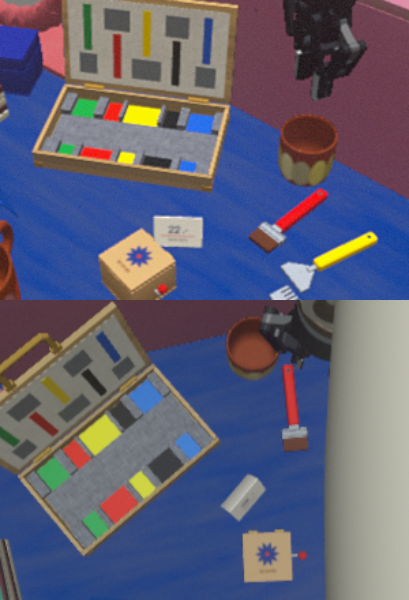

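The lid stays open, the card stands, and all compartments are visible. Now I compute the compartments and the tool poses.

```bash
cat >> h.py <<'E'
RNG={'red':[((0,150,90),(6,255,255)),((172,150,90),(180,255,255))],'yellow':[((24,120,110),(36,255,255))],'green':[((50,100,60),(85,255,255))],'black':[((0,0,0),(180,130,85))]}
def mask(img,col):
    h=cv2.cvtColor(img,cv2.COLOR_BGR2HSV)
    return sum(cv2.inRange(h,a,b) for a,b in RNG[col])
E
python3 - <<'E'
from h import *
c=bot.camera('top'); im=c['img']
c0=dict(c); c0['img']=cv2.imread('pics/top0.png')
for k,v in tools(c0,z=.012).items(): print(k,v)
# compartments
h=cv2.cvtColor(im,cv2.COLOR_BGR2HSV)
cx=np.array([np.cos(np.radians(40.1)),np.sin(np.radians(40.1))]); cy=np.array([-cx[1],cx[0]]); C=np.array([.5092,.2817])
rng=dict(RNG); rng['blue']=[((100,120,190),(120,255,255))]
for col,r in rng.items():
    m=sum(cv2.inRange(h,a,b) for a,b in r)
    n,l,s,ce=cv2.connectedComponentsWithStats(m)
    for k in range(1,n):
        if s[k,4]<40: continue
        cnt=cv2.findContours((l==k).astype(np.uint8),0,1)[0][0][:,0]
        w=toplane(c,cnt,.008)[:,:2]-C; L=np.c_[w@cx,w@cy]*1000
        if abs(L.mean(0))[0]<80 and abs(L.mean(0))[1]<130:
            print(col,ce[k].round(1),s[k,4],'x',L[:,0].min().round(1),L[:,0].max().round(1),'y',L[:,1].min().round(1),L[:,1].max().round(1), L.mean(0).round(1))
E
```

```text
red (np.int32(320), array([352.6, 179. ]), ((0.6046502590179443, 0.03491406887769699), (0.0879480168223381, 0.01487018633633852), 4.71477746963501))
yellow (np.int32(341), array([394.3, 180.7]), ((0.6001092791557312, -0.04896625503897667), (0.01544144842773676, 0.091219462454319), 81.13267517089844))
green (np.int32(376), array([436.4, 267.8]), ((0.4254905581474304, -0.12531539797782898), (0.015651848167181015, 0.09092917293310165), 87.48479461669922))
black (np.int32(360), array([396.3, 268.7]), ((0.42355895042419434, -0.04716646671295166), (0.015571554191410542, 0.090192049741745), 82.65095520019531))
red [195.7 222.6] 207 x 34.4 71.9 y 34.5 56.9 [53.4 45.8]
red [227.  259.6] 379 x -62.2 -28.3 y 23.4 67.6 [-45.2  46.2]
yellow [212.6 208.3] 491 x 34.0 73.5 y -24.0 26.9 [53.9  1.5]
yellow [244.1 245.4] 206 x -63.5 -27.6 y -9.9 12.9 [-45.8   1.6]
green [178.6 237.1] 317 x 33.9 71.9 y 73.2 106.5 [53.  90.1]
green [209.6 274.1] 195 x -61.9 -27.5 y 78.9 100.9 [-45.   89.7]
black [240.6 170.8] 41 x 74.1 77.8 y -119.6 -69.1 [ 76.2 -93.5]
black [229.1 193.5] 244 x 34.1 77.8 y -65.1 -26.4 [ 52.4 -44.2]
black [189.4 213.5] 120 x 71.1 77.7 y -24.9 111.0 [76.  44.7]
black [260.9 230.7] 342 x -62.0 -28.0 y -63.1 -22.2 [-45.  -42.4]
black [250. 257.] 167 x -73.2 -69.5 y -111.1 119.8 [-71.1   5. ]
blue [246.5 180.5] 295 x 34.5 70.4 y -104.0 -69.5 [ 52.4 -86.6]
blue [277.7 216.5] 171 x -61.8 -28.5 y -97.3 -76.4 [-45. -87.]
```

Request:
{"op": "play_rows", "data": {"steps": [[[0,0,0,-0.117],[0,0,0,-0.117],[0,0,0,-0.117],[0.003,0.01,0.02,0],[0,0,0.025,0]]], "gripper": 0.045, "squeeze": 40}}

```text
time: 17.52
ee_pos: [0.5771, 0.0348, 0.1964]
tcp_rot: [180.0, 0.2, -175.8]
wrist_force: [0.3, -1.2, -1.7]
opening: 0.0449
grasp_force: 0.0
```

Request:
{"op": "play_rows", "data": {"steps": [[[0,0,0.03,0],[0,0,0.025,0],[0,0,0.02,0],[0,0,0.01,0],[0,0,0.005,0]]]}}

```text
time: 17.93
ee_pos: [0.5757, 0.0338, 0.1033]
tcp_rot: [180.0, -0.1, -175.7]
wrist_force: [0.8, -0.0, 1.3]
opening: 0.0448
grasp_force: 0.0
```

```bash
python3 - <<'E'
from h import *
s=snap('scene'); t=snap('top')
go((.5762,.0326,.003),184.7)
cu=toplane(t,[(326,138)],.074); print('cup',cu)
cv2.imwrite('pics/a7.png',np.hstack([cv2.resize(s['img'][150:350,350:550],(400,400)),cv2.resize(t['img'][110:260,300:450],(400,400))]))
E
```

```text
turn about tool z rad -0.006; then shift in new axes [ 0.0003 -0.0011  0.1018] rows>= 3.0
cup [[0.66888038 0.08884094 0.074     ]]
```

View pics/a7.png

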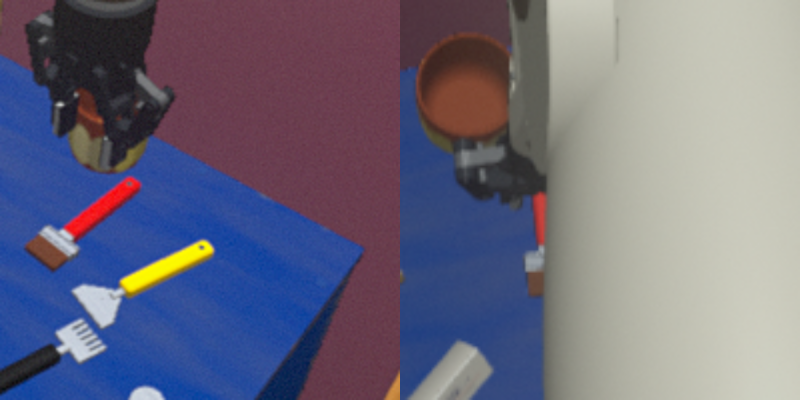

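The gripper is above the red handle and the cup is clear of it. Descending.

Request:
{"op": "play_rows", "data": {"steps": [[[0,-0.001,0.025,0],[0,0,0.025,0],[0,0,0.025,0],[0,0,0.016,0],[0,0,0.009,0]]]}}

```text
time: 18.45
ee_pos: [0.5765, 0.0326, 0.0042]
tcp_rot: [180.0, -0.0, -175.6]
wrist_force: [-0.1, -1.3, -0.1]
opening: 0.0445
grasp_force: 0.0
```

Request:
{"op": "play_rows", "data": {"steps": [[[0,0,0,0],[0,0,0,0],[0,0,0,0],[0,0,0,0],[0,0,0,0]]], "gripper": 0.01}}

```text
time: 18.87
ee_pos: [0.5777, 0.0327, 0.0067]
tcp_rot: [-180.0, 0.2, -175.6]
wrist_force: [-1.2, -0.5, 6.9]
opening: 0.0146
grasp_force: 41.1
```

Request:
{"op": "play_rows", "data": {"steps": [[[0,0,0,0],[0,0,0,0],[0,0,-0.01,0],[0,0,-0.02,0],[0,0,-0.03,0]]]}}

```text
time: 19.28
ee_pos: [0.5749, 0.0325, 0.0638]
tcp_rot: [180.0, -0.2, -175.6]
wrist_force: [0.2, -0.4, -1.9]
opening: 0.0141
grasp_force: 40.3
```

Request:
{"op": "play_rows", "data": {"steps": [[[0,0,-0.02,-0.1],[0,0,-0.02,-0.1],[0,0,0,-0.1],[0,0,0,-0.1],[0,0,0,-0.1]]]}}

```text
time: 19.7
ee_pos: [0.5768, 0.0326, 0.1063]
tcp_rot: [-180.0, 0.1, -146.6]
wrist_force: [0.4, -0.0, -0.8]
opening: 0.0145
grasp_force: 40.3
```

```bash
cat >> h.py <<'E'
CX=np.array([.765,.644,0]); CY=np.array([-.644,.765,0]); CC=np.array([.5102,.2847,0])
E
python3 - <<'E'
from h import *
s=snap('scene')
go(CC+.044*CY-.010*CX+[0,0,.1],220.1)   # grasp 10 ahead of mid, heading to front
cv2.imwrite('pics/a8.png',s['img'][150:350,330:530])
E
```

```text
turn about tool z rad -0.111; then shift in new axes [-0.1015  0.2796  0.006 ] rows>= 8.0
```

View pics/a8.png

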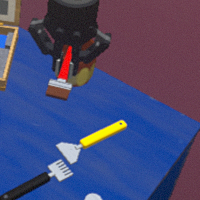

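Request:
{"op": "play_rows", "data": {"steps": [[[0,0,0,-0.111],[-0.013,0.035,0,0],[-0.013,0.035,0,0],[-0.013,0.035,0,0],[-0.013,0.035,0,0]]]}}

```text
time: 20.17
ee_pos: [0.5271, 0.1749, 0.1055]
tcp_rot: [-180.0, 0.0, -140.8]
wrist_force: [0.6, 0.3, -1.0]
opening: 0.0144
grasp_force: 40.3
```

Request:
{"op": "play_rows", "data": {"steps": [[[-0.013,0.035,0,0],[-0.013,0.035,0,0],[-0.013,0.035,0,0],[-0.01,0.035,0,0],[0,0,0,0]]]}}

```text
time: 20.58
ee_pos: [0.4743, 0.3179, 0.1053]
tcp_rot: [179.9, 0.0, -140.4]
wrist_force: [0.5, 0.1, -1.6]
opening: 0.0145
grasp_force: 40.3
```

Request:
{"op": "play_rows", "data": {"steps": [[[0,0,0.02,0],[0,0,0.02,0],[0,0,0.01,0],[0,0,0,0],[0,0,0,0]]]}}

```text
time: 21.0
ee_pos: [0.4766, 0.3126, 0.0551]
tcp_rot: [180.0, -0.0, -140.6]
wrist_force: [0.5, 0.1, -0.1]
opening: 0.014
grasp_force: 40.2
```

```bash
python3 - <<'E'
from h import *
s=snap('scene')
go(CC+.044*CY-.010*CX+[0,0,.016],220.1)
cv2.imwrite('pics/a9.png',cv2.resize(s['img'][140:260,180:380],(800,480)))
E
```

```text
turn about tool z rad -0.013; then shift in new axes [0.0028 0.0011 0.0398] rows>= 1.0
```

View pics/a9.png

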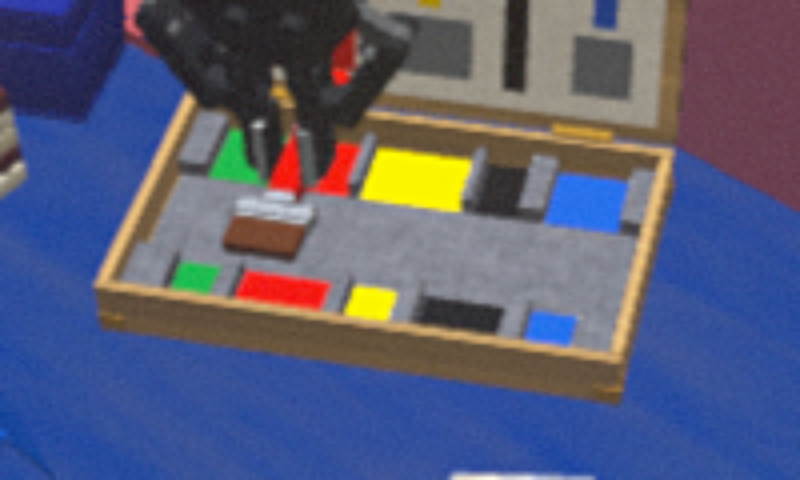

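The brush hangs level over the red slot, with its head at (265,230) toward the front. Lowering it.

Request:
{"op": "play_rows", "data": {"steps": [[[0.0015,0.001,0.008,-0.012],[0.001,0,0.008,0],[0,0,0.007,0],[0,0,0.005,0],[0,0,0.002,0]]]}}

```text
time: 21.47
ee_pos: [0.4736, 0.3118, 0.0235]
tcp_rot: [180.0, -0.1, -139.9]
wrist_force: [-0.1, 0.1, -1.3]
opening: 0.0144
grasp_force: 40.3
```

Request:
{"op": "play_rows", "data": {"steps": [[[0,0,0.004,0],[0,0,0.003,0],[0,0,0.002,0],[0,0,0,0],[0,0,0,0]]]}}

```text
time: 21.88
ee_pos: [0.4741, 0.3122, 0.0158]
tcp_rot: [180.0, 0.0, -139.9]
wrist_force: [-0.3, 0.3, -0.2]
opening: 0.0145
grasp_force: 40.3
```

Request:
{"op": "play_rows", "data": {"steps": [[[0,0,0,0],[0,0,0,0],[0,0,0,0],[0,0,0,0],[0,0,0,0]]], "gripper": 0.03}}

```text
time: 22.3
ee_pos: [0.4742, 0.3122, 0.0159]
tcp_rot: [-180.0, 0.0, -139.9]
wrist_force: [0.6, 0.8, -0.5]
opening: 0.0302
grasp_force: 0.0
```

Request:
{"op": "play_rows", "data": {"steps": [[[0,0,-0.01,0],[0,0,-0.02,0],[0,0,-0.03,0],[0,0,-0.035,0],[0,0,-0.035,0]]]}}

```text
time: 22.72
ee_pos: [0.4737, 0.3119, 0.1477]
tcp_rot: [180.0, -0.0, -139.9]
wrist_force: [1.0, 1.3, -0.2]
opening: 0.0303
grasp_force: 0.0
```

```bash
cat >> h.py <<'E'
HEAD={'red':184.7,'yellow':171,'green':-2.5,'black':-7.4}
def pose(c,col,z=.012,roi=(330,140,480,330)):
    a,px,(ctr,wh,ang)=tools(c,z,roi)[col]
    if wh[1]>wh[0]: ang+=90
    h=ang if np.cos(np.radians(ang-HEAD[col]))>0 else ang+180
    m=np.array(ctr)+.0185*np.array([np.cos(np.radians(h)),np.sin(np.radians(h))])
    print(col,a,px,'mid',m.round(4),'head %.1f'%h,np.round(wh,3)); return m,h
E
python3 - <<'E'
from h import *
t=snap('top'); s=snap('scene')
for k in('yellow','green','black'): r=pose(t,k)
print(bot.get_obs()['q'].round(1))
m,h=pose(t,'yellow'); go([*m,.1],h); go([*m,.1],h+180)
E
```

```text
yellow 344 [394.3 180.5] mid [ 0.582  -0.0461] head 171.1 [0.015 0.092]
green 376 [436.4 267.8] mid [ 0.444  -0.1261] head 357.5 [0.016 0.091]
black 361 [396.3 268.6] mid [ 0.4419 -0.0497] head 352.6 [0.016 0.09 ]
[33.4  6.3  2.8 86.   0.  -6.8]
yellow 344 [394.3 180.5] mid [ 0.582  -0.0461] head 171.1 [0.015 0.092]
turn about tool z rad 0.855; then shift in new axes [-0.1601 -0.339   0.0531] rows>= 10.0
turn about tool z rad -2.286; then shift in new axes [0.1601 0.339  0.0531] rows>= 19.0
```

Request:
{"op": "play_rows", "data": {"steps": [[[0,0,0,0.122],[0,0,0,0.122],[0,0,0,0.122],[0,0,0,0.122],[0,0,0,0.122]]], "gripper": 0.045}}

```text
time: 23.23
ee_pos: [0.4741, 0.3122, 0.1462]
tcp_rot: [180.0, 0.0, -175.2]
wrist_force: [-0.6, -0.1, 0.5]
opening: 0.0452
grasp_force: 0.0
```

Request:
{"op": "play_rows", "data": {"steps": [[[0,0,0,0.122],[0,0,0,0.122],[-0.016,-0.034,0,0],[-0.016,-0.034,0,0],[-0.016,-0.034,0,0]]]}}

```text
time: 23.65
ee_pos: [0.5059, 0.2032, 0.1461]
tcp_rot: [180.0, 0.0, 171.3]
wrist_force: [0.9, 0.0, -0.3]
opening: 0.0448
grasp_force: 0.0
```

Request:
{"op": "play_rows", "data": {"steps": [[[-0.016,-0.034,0,0],[-0.016,-0.034,0,0],[-0.016,-0.034,0,0],[-0.016,-0.034,0,0],[-0.016,-0.034,0,0]]]}}

```text
time: 24.07
ee_pos: [0.5591, 0.0219, 0.1464]
tcp_rot: [180.0, 0.0, 171.2]
wrist_force: [0.9, 0.2, -0.7]
opening: 0.0451
grasp_force: 0.0
```

Request:
{"op": "play_rows", "data": {"steps": [[[-0.016,-0.034,0,0],[-0.016,-0.033,0,0],[0,0,0.03,0],[0,0,0.02,0],[0,0,0,0]]]}}

```text
time: 24.48
ee_pos: [0.5783, -0.048, 0.0917]
tcp_rot: [-180.0, -0.3, 171.1]
wrist_force: [-0.5, 0.1, -0.8]
opening: 0.0451
grasp_force: 0.0
```

Request:
{"op": "play_rows", "data": {"steps": [[[0,0,0,0],[0,0,0,0],[0,0,0,0],[0,0,0,0],[0,0,0,0]]]}}

```text
time: 24.9
ee_pos: [0.5808, -0.047, 0.097]
tcp_rot: [180.0, 0.1, 171.2]
wrist_force: [0.4, -0.4, 0.3]
opening: 0.0452
grasp_force: 0.0
```

```bash
cat >> h.py <<'E'
def incase(c,col,handle_hinge=True,z=.020):
    # coloured handle in case, local mm: only report blob extents along case axes in window
    h=mask(c['img'],col); n,l,s,ce=cv2.connectedComponentsWithStats(h)
    for k in range(1,n):
        if s[k,4]<30: continue
        cnt=cv2.findContours((l==k).astype(np.uint8),0,1)[0][0][:,0]
        w=toplane(c,cnt,z)-CC; L=np.c_[w@CX,w@CY]*1000
        if abs(L.mean(0)[0])<75 and abs(L.mean(0)[1])<120: 
            r=cv2.minAreaRect(L.astype(np.float32)); print(col,s[k,4],np.round(r[0],1),np.round(r[1],1),round(r[2],1),'x',L[:,0].min().round(1),L[:,0].max().round(1),'y',L[:,1].min().round(1),L[:,1].max().round(1))
E
python3 - <<'E'
from h import *
t=snap('top'); s=snap('scene','s10.png'); cv2.imwrite('pics/t10.png',t['img'])
go([.582,-.0461,.006],171.1)
incase(t,'red')
a,px,r=tools(s,.012,(320,220,470,400))['yellow']; print(px,r,'before: px 432.9,283')
E
```

```text
turn about tool z rad 0.002; then shift in new axes [-0.0013  0.0012  0.0904] rows>= 3.0
red 397 [20.  42.8] [21.8 90.9] 89.8 x -25.5 65.4 y 31.8 53.7
red 55 [-49.9  24.4] [ 7.  32.8] 89.6 x -66.3 -33.5 y 21.0 28.0
[432.9 283.4] ((0.6008570790290833, -0.05459165200591087), (0.01799115538597107, 0.09269751608371735), 80.0989761352539) before: px 432.9,283
```

The wash brush sits in its slot (handle centre at about x=20, y=43 mm in case axes). Next I take the spreader.

Request:
{"op": "play_rows", "data": {"steps": [[[-0.001,0.001,0.025,0],[0,0,0.025,0],[0,0,0.02,0],[0,0,0.013,0],[0,0,0.006,0]]]}}

```text
time: 25.42
ee_pos: [0.5804, -0.0463, 0.0049]
tcp_rot: [-180.0, -0.1, 171.2]
wrist_force: [-0.8, -0.4, 0.7]
opening: 0.0451
grasp_force: 0.0
```

Request:
{"op": "play_rows", "data": {"steps": [[[0,0,0,0],[0,0,0,0],[0,0,0,0],[0,0,0,0],[0,0,0,0]]], "gripper": 0.01}}

```text
time: 25.83
ee_pos: [0.5823, -0.0465, 0.0081]
tcp_rot: [180.0, 0.1, 171.2]
wrist_force: [-1.2, -0.9, 4.5]
opening: 0.0147
grasp_force: 40.3
```

Request:
{"op": "play_rows", "data": {"steps": [[[0,0,0,0],[0,0,0,0],[0,0,-0.01,0],[0,0,-0.02,0],[0,0,-0.03,0]]]}}

```text
time: 26.25
ee_pos: [0.5797, -0.0463, 0.0655]
tcp_rot: [-180.0, -0.3, 171.2]
wrist_force: [0.5, -0.9, -0.7]
opening: 0.0143
grasp_force: 39.7
```

Request:
{"op": "play_rows", "data": {"steps": [[[0,0,-0.02,0.12],[0,0,-0.02,0.12],[0,0,0,0.12],[0,0,0,0.12],[0,0,0,0.12]]]}}

```text
time: 26.67
ee_pos: [0.5816, -0.0465, 0.1079]
tcp_rot: [180.0, 0.0, 136.5]
wrist_force: [-0.4, 0.3, -0.7]
opening: 0.0144
grasp_force: 39.7
```

Request:
{"op": "play_rows", "data": {"steps": [[[0,0,0,0.12],[0,0,0,0.12],[0,0,0,0.12],[0,0,0,0.12],[0,0,0,0.12]]]}}

```text
time: 27.08
ee_pos: [0.5814, -0.0465, 0.1074]
tcp_rot: [180.0, -0.0, 102.1]
wrist_force: [0.1, -0.8, 0.0]
opening: 0.0143
grasp_force: 39.7
```

Request:
{"op": "play_rows", "data": {"steps": [[[0,0,0,0.12],[0,0,0,0.12],[0,0,0,0.12],[0,0,0,0.12],[0,0,0,0.12]]]}}

```text
time: 27.5
ee_pos: [0.5813, -0.0464, 0.1074]
tcp_rot: [180.0, -0.0, 67.7]
wrist_force: [-0.0, 0.4, -1.4]
opening: 0.0143
grasp_force: 39.7
```

```bash
python3 - <<'E'
from h import *
go(CC+[0,0,.06],40.1); print(bot.get_obs()['q'].round(1))
E
```

```text
turn about tool z rad 0.482; then shift in new axes [ 0.1589 -0.2991  0.0474] rows>= 9.0
[ -4.6   8.8   0.6  81.8   0.  107.7]
```

Request:
{"op": "play_rows", "data": {"steps": [[[0,0,0,0.12],[0,0,0,0.12],[0,0,0,0.12],[0,0,0,0.12],[0.016,-0.03,0,0]]]}}

```text
time: 27.92
ee_pos: [0.5748, -0.0164, 0.1072]
tcp_rot: [179.9, 0.0, 39.9]
wrist_force: [1.2, 0.1, -1.0]
opening: 0.0145
grasp_force: 39.7
```

Request:
{"op": "play_rows", "data": {"steps": [[[0.016,-0.03,0,0],[0.016,-0.03,0,0],[0.016,-0.03,0,0],[0.016,-0.03,0,0],[0.016,-0.03,0,0]]]}}

```text
time: 28.33
ee_pos: [0.5367, 0.1542, 0.1075]
tcp_rot: [180.0, -0.0, 40.5]
wrist_force: [0.9, 0.4, -0.5]
opening: 0.0145
grasp_force: 39.8
```

Request:
{"op": "play_rows", "data": {"steps": [[[0.016,-0.03,0,0],[0.016,-0.03,0,0],[0.016,-0.03,0,0],[0.015,-0.029,0,0],[0,0,0.01,0]]]}}

```text
time: 28.75
ee_pos: [0.5071, 0.2892, 0.099]
tcp_rot: [-180.0, -0.2, 40.8]
wrist_force: [1.4, -0.4, -0.9]
opening: 0.0142
grasp_force: 39.8
```

Request:
{"op": "play_rows", "data": {"steps": [[[0,0,0.02,0],[0,0,0.015,0],[0,0,0,0],[0,0,0,0],[0,0,0,0]]]}}

```text
time: 29.17
ee_pos: [0.5083, 0.284, 0.063]
tcp_rot: [180.0, -0.1, 40.5]
wrist_force: [0.1, -0.5, 0.1]
opening: 0.0144
grasp_force: 39.7
```

```bash
python3 - <<'E'
from h import *
go(CC+[0,0,.0165],40.1)
t=snap('top')
for k in('green','black'): pose(t,k)
E
```

```text
turn about tool z rad 0.008; then shift in new axes [0.0019 0.0007 0.0465] rows>= 2.0
green 375 [436.4 267.7] mid [ 0.444  -0.1261] head 357.5 [0.016 0.091]
black 353 [396.4 268.8] mid [ 0.4419 -0.05  ] head 352.5 [0.015 0.09 ]
```

Request:
{"op": "play_rows", "data": {"steps": [[[0.002,0.001,0.01,0.008],[0,0,0.01,0],[0,0,0.008,0],[0,0,0.006,0],[0,0,0.004,0]]]}}

```text
time: 29.63
ee_pos: [0.5094, 0.2842, 0.0222]
tcp_rot: [-180.0, 0.1, 40.1]
wrist_force: [0.6, 0.5, -0.9]
opening: 0.0143
grasp_force: 39.7
```

Request:
{"op": "play_rows", "data": {"steps": [[[0,0,0.004,0],[0,0,0.003,0],[0,0,0.002,0],[0,0,0,0],[0,0,0,0]]]}}

```text
time: 30.05
ee_pos: [0.51, 0.2846, 0.0161]
tcp_rot: [180.0, -0.0, 40.1]
wrist_force: [-5.3, -2.7, 9.3]
opening: 0.0142
grasp_force: 40.9
```

Request:
{"op": "play_rows", "data": {"steps": [[[0,0,0,0],[0,0,0,0],[0,0,0,0],[0,0,0,0],[0,0,0,0]]], "gripper": 0.03}}

```text
time: 30.47
ee_pos: [0.51, 0.2846, 0.0146]
tcp_rot: [-180.0, 0.0, 40.1]
wrist_force: [0.1, 0.3, -0.2]
opening: 0.03
grasp_force: 0.0
```

Request:
{"op": "play_rows", "data": {"steps": [[[0,0,-0.01,0],[0,0,-0.02,0],[0,0,-0.03,0],[0,0,-0.035,0],[0,0,-0.035,0]]]}}

```text
time: 30.88
ee_pos: [0.5095, 0.2844, 0.1466]
tcp_rot: [-180.0, 0.0, 40.1]
wrist_force: [-0.4, 0.6, 0.0]
opening: 0.0297
grasp_force: 0.0
```

```bash
python3 - <<'E'
from h import *
t=snap('top')
m,h=pose(t,'green'); m,h=pose(t,'black'); go([*m,.1],h+180); go([*m,.1],h)
E
```

```text
green 381 [436.4 267.5] mid [ 0.4439 -0.1274] head 356.1 [0.016 0.091]
black 353 [396.4 268.8] mid [ 0.4419 -0.05  ] head 352.5 [0.015 0.09 ]
turn about tool z rad -2.310; then shift in new axes [ 0.0252 -0.3418  0.0547] rows>= 19.0
turn about tool z rad 0.831; then shift in new axes [-0.0252  0.3418  0.0547] rows>= 9.0
```

Request:
{"op": "play_rows", "data": {"steps": [[[0,0,0,-0.1155],[0,0,0,-0.1155],[0,0,0,-0.1155],[0,0,0,-0.1155],[0,0,0,-0.1155]]]}}

```text
time: 31.35
ee_pos: [0.5101, 0.2847, 0.1454]
tcp_rot: [180.0, -0.0, 73.5]
wrist_force: [0.0, 0.4, 0.3]
opening: 0.03
grasp_force: 0.0
```

Request:
{"op": "play_rows", "data": {"steps": [[[0,0,0,-0.1155],[0,0,0,-0.1155],[0,0,0,-0.1155],[0,0,0,-0.1155],[0,0,0,-0.1155]]]}}

```text
time: 31.77
ee_pos: [0.5101, 0.2846, 0.1454]
tcp_rot: [180.0, -0.0, 106.6]
wrist_force: [0.4, -0.7, -0.5]
opening: 0.0298
grasp_force: 0.0
```

Request:
{"op": "play_rows", "data": {"steps": [[[0,0,0,-0.1155],[0,0,0,-0.1155],[0,0,0,-0.1155],[0,0,0,-0.1155],[0,0,0,-0.1155]]]}}

```text
time: 32.18
ee_pos: [0.51, 0.2847, 0.1454]
tcp_rot: [180.0, 0.0, 139.7]
wrist_force: [0.6, -0.8, 0.0]
opening: 0.0302
grasp_force: 0.0
```

Request:
{"op": "play_rows", "data": {"steps": [[[0,0,0,-0.1155],[0,0,0,-0.1155],[0,0,0,-0.1155],[0,0,0,-0.1155],[0,0,0,-0.1155]]], "gripper": 0.045}}

```text
time: 32.6
ee_pos: [0.5101, 0.2846, 0.1454]
tcp_rot: [180.0, 0.0, 172.8]
wrist_force: [0.1, -0.3, -0.0]
opening: 0.0452
grasp_force: 0.0
```

Request:
{"op": "play_rows", "data": {"steps": [[[0.0025,-0.034,0,0],[0.0025,-0.034,0,0],[0.0025,-0.034,0,0],[0.0025,-0.034,0,0],[0.0025,-0.034,0,0]]]}}

```text
time: 33.02
ee_pos: [0.4747, 0.1164, 0.1453]
tcp_rot: [180.0, 0.0, 172.5]
wrist_force: [0.7, 0.2, -0.7]
opening: 0.0452
grasp_force: 0.0
```

Request:
{"op": "play_rows", "data": {"steps": [[[0.0025,-0.034,0,0],[0.0025,-0.034,0,0],[0.0025,-0.034,0,0],[0.0025,-0.034,0,0],[0.0025,-0.036,0,0]]]}}

```text
time: 33.43
ee_pos: [0.4398, -0.0524, 0.1455]
tcp_rot: [180.0, 0.1, 172.5]
wrist_force: [0.4, -0.2, 0.3]
opening: 0.0449
grasp_force: 0.0
```

Request:
{"op": "play_rows", "data": {"steps": [[[0,0,0.03,0],[0,0,0.02,0],[0,0,0,0],[0,0,0,0],[0,0,0,0]]]}}

```text
time: 33.85
ee_pos: [0.4408, -0.0509, 0.0963]
tcp_rot: [180.0, 0.1, 172.5]
wrist_force: [0.7, 0.5, 0.1]
opening: 0.0451
grasp_force: 0.0
```

```bash
python3 - <<'E'
from h import *
t=snap('top'); s=snap('scene')
go([.4419,-.0498,.006],172.5)
for k in('red','yellow'): incase(t,k)
print(tools(s,.012,(320,300,400,400)).get('black'))
E
```

```text
turn about tool z rad 0.000; then shift in new axes [-0.0006  0.0011  0.0904] rows>= 3.0
red 397 [20.  42.8] [21.8 90.9] 89.8 x -25.5 65.4 y 31.8 53.7
red 55 [-49.9  24.4] [ 7.  32.8] 89.6 x -66.3 -33.5 y 21.0 28.0
yellow 625 [-0.4 -0.5] [ 50.2 134.3] 89.5 x -67.5 66.8 y -26.0 24.3
(np.int32(500), array([354., 338.]), ((0.4228253960609436, -0.05282285809516907), (0.017134137451648712, 0.0927937775850296), 83.16824340820312))
```

Request:
{"op": "play_rows", "data": {"steps": [[[-0.001,0.001,0.025,0],[0,0,0.025,0],[0,0,0.02,0],[0,0,0.013,0],[0,0,0.006,0]]]}}

```text
time: 34.37
ee_pos: [0.4411, -0.0498, 0.0049]
tcp_rot: [-180.0, -0.1, 172.5]
wrist_force: [-0.5, 0.0, 0.1]
opening: 0.0446
grasp_force: 0.0
```

Request:
{"op": "play_rows", "data": {"steps": [[[0,0,0,0],[0,0,0,0],[0,0,0,0],[0,0,0,0],[0,0,0,0]]], "gripper": 0.01}}

```text
time: 34.78
ee_pos: [0.4424, -0.0503, 0.0072]
tcp_rot: [180.0, 0.1, 172.5]
wrist_force: [-0.2, -0.1, 7.0]
opening: 0.0146
grasp_force: 40.4
```

Request:
{"op": "play_rows", "data": {"steps": [[[0,0,0,0],[0,0,0,0],[0,0,-0.01,0],[0,0,-0.02,0],[0,0,-0.03,0]]]}}

```text
time: 35.2
ee_pos: [0.44, -0.0502, 0.0653]
tcp_rot: [-180.0, -0.2, 172.4]
wrist_force: [1.2, 0.4, -0.8]
opening: 0.0146
grasp_force: 39.6
```

Request:
{"op": "play_rows", "data": {"steps": [[[0,0,-0.02,0],[0,0,-0.02,0],[0,0,0,0.12],[0,0,0,0.12],[0,0,0,0.12]]]}}

```text
time: 35.62
ee_pos: [0.4417, -0.0504, 0.1072]
tcp_rot: [180.0, 0.1, 151.5]
wrist_force: [-0.5, -0.8, 0.5]
opening: 0.0147
grasp_force: 39.6
```

Request:
{"op": "play_rows", "data": {"steps": [[[0,0,0,0.12],[0,0,0,0.12],[0,0,0,0.12],[0,0,0,0.12],[0,0,0,0.12]]]}}

```text
time: 36.03
ee_pos: [0.4414, -0.0503, 0.1067]
tcp_rot: [180.0, 0.0, 117.1]
wrist_force: [-0.7, 0.4, -1.1]
opening: 0.0142
grasp_force: 39.6
```

Request:
{"op": "play_rows", "data": {"steps": [[[0,0,0,0.12],[0,0,0,0.12],[0,0,0,0.12],[0,0,0,0.12],[0,0,0,0.12]]]}}

```text
time: 36.45
ee_pos: [0.4415, -0.0503, 0.1067]
tcp_rot: [180.0, 0.0, 82.7]
wrist_force: [-0.6, -0.2, -0.5]
opening: 0.0147
grasp_force: 39.6
```

Request:
{"op": "play_rows", "data": {"steps": [[[0,0,0,0.12],[0,0,0,0.12],[0,0,0,0.12],[0,0,0,0.12],[0,0,0,0.12]]]}}

```text
time: 36.87
ee_pos: [0.4415, -0.0503, 0.1067]
tcp_rot: [180.0, -0.0, 48.4]
wrist_force: [0.2, -0.1, -0.3]
opening: 0.0144
grasp_force: 39.6
```

```bash
python3 - <<'E'
from h import *
go(CC-.044*CY+[0,0,.06],40.1); print(bot.get_obs()['q'].round(1))
E
```

```text
turn about tool z rad 0.144; then shift in new axes [ 0.2684 -0.168   0.0467] rows>= 8.0
[ -6.5 -10.2 -18.3  81.9  -0.  125.1]
```

Request:
{"op": "play_rows", "data": {"steps": [[[0,0,0,0.07],[0,0,0,0.07],[0.0268,-0.0168,0,0],[0.0268,-0.0168,0,0],[0.0268,-0.0168,0,0]]]}}

```text
time: 37.28
ee_pos: [0.4699, 0.0411, 0.1069]
tcp_rot: [180.0, -0.1, 40.6]
wrist_force: [1.8, -0.4, -1.2]
opening: 0.0145
grasp_force: 39.6
```

Request:
{"op": "play_rows", "data": {"steps": [[[0.0268,-0.0168,0,0],[0.0268,-0.0168,0,0],[0.0268,-0.0168,0,0],[0.0268,-0.0168,0,0],[0.0268,-0.0168,0,0]]]}}

```text
time: 37.7
ee_pos: [0.5167, 0.193, 0.1067]
tcp_rot: [180.0, -0.0, 40.7]
wrist_force: [0.9, 0.5, 0.1]
opening: 0.0146
grasp_force: 39.6
```

Request:
{"op": "play_rows", "data": {"steps": [[[0.0268,-0.0168,0,0],[0.0268,-0.0168,0,0],[0,0,0.01,0],[0,0,0.02,0],[0,0,0.015,0]]]}}

```text
time: 38.12
ee_pos: [0.5352, 0.2524, 0.0604]
tcp_rot: [180.0, 0.0, 40.7]
wrist_force: [-0.5, -0.1, -1.1]
opening: 0.0144
grasp_force: 39.6
```

Request:
{"op": "play_rows", "data": {"steps": [[[0,0,0,0],[0,0,0,0],[0,0,0,0],[0,0,0,0],[0,0,0,0]]]}}

```text
time: 38.53
ee_pos: [0.5358, 0.2519, 0.0622]
tcp_rot: [180.0, -0.1, 40.7]
wrist_force: [-0.2, 1.7, -0.1]
opening: 0.0145
grasp_force: 39.6
```

```bash
python3 - <<'E'
from h import *
go(CC-.044*CY+[0,0,.016],40.1)
t=snap('top'); pose(t,'green')
E
```

```text
turn about tool z rad 0.010; then shift in new axes [0.0016 0.0024 0.0462] rows>= 2.0
green 380 [436.4 267.6] mid [ 0.444  -0.1261] head 357.5 [0.016 0.091]
```

Request:
{"op": "play_rows", "data": {"steps": [[[0.0015,0.0025,0.01,0.01],[0,0,0.01,0],[0,0,0.008,0],[0,0,0.006,0],[0,0,0.004,0]]]}}

```text
time: 39.0
ee_pos: [0.5372, 0.2506, 0.021]
tcp_rot: [-180.0, 0.1, 40.1]
wrist_force: [-0.4, 0.4, -0.5]
opening: 0.0142
grasp_force: 39.6
```

Request:
{"op": "play_rows", "data": {"steps": [[[0,0,0.004,0],[0,0,0.003,0],[0,0,0.001,0],[0,0,0,0],[0,0,0,0]]]}}

```text
time: 39.42
ee_pos: [0.538, 0.251, 0.0153]
tcp_rot: [180.0, -0.0, 40.1]
wrist_force: [-2.5, -1.3, 3.9]
opening: 0.0144
grasp_force: 40.1
```

Request:
{"op": "play_rows", "data": {"steps": [[[0,0,0,0],[0,0,0,0],[0,0,0,0],[0,0,0,0],[0,0,0,0]]], "gripper": 0.03}}

```text
time: 39.83
ee_pos: [0.538, 0.2509, 0.0147]
tcp_rot: [-180.0, 0.0, 40.1]
wrist_force: [0.7, -0.4, -0.0]
opening: 0.0299
grasp_force: 0.0
```

Request:
{"op": "play_rows", "data": {"steps": [[[0,0,-0.01,0],[0,0,-0.02,0],[0,0,-0.03,0],[0,0,-0.035,0],[0,0,-0.035,0]]]}}

```text
time: 40.25
ee_pos: [0.5375, 0.2507, 0.1467]
tcp_rot: [-180.0, 0.0, 40.1]
wrist_force: [0.3, 0.7, 1.1]
opening: 0.0298
grasp_force: 0.0
```

```bash
python3 - <<'E'
from h import *
t=snap('top')
m,h=pose(t,'green'); go([*m,.1],h+180); go([*m,.1],h)
E
```

```text
green 380 [436.4 267.6] mid [ 0.444  -0.1261] head 357.5 [0.016 0.091]
turn about tool z rad -2.398; then shift in new axes [ 0.079  -0.3816  0.0548] rows>= 20.0
turn about tool z rad 0.744; then shift in new axes [-0.079   0.3816  0.0548] rows>= 10.0
```

Request:
{"op": "play_rows", "data": {"steps": [[[0,0,0,-0.12],[0,0,0,-0.12],[0,0,0,-0.12],[0,0,0,-0.12],[0,0,0,-0.12]]]}}

```text
time: 40.72
ee_pos: [0.538, 0.2509, 0.1454]
tcp_rot: [180.0, -0.0, 74.8]
wrist_force: [-0.2, 0.2, -0.6]
opening: 0.0299
grasp_force: 0.0
```

Request:
{"op": "play_rows", "data": {"steps": [[[0,0,0,-0.12],[0,0,0,-0.12],[0,0,0,-0.12],[0,0,0,-0.12],[0,0,0,-0.12]]]}}

```text
time: 41.13
ee_pos: [0.538, 0.2509, 0.1454]
tcp_rot: [180.0, -0.0, 109.2]
wrist_force: [-0.6, -0.7, 0.3]
opening: 0.0301
grasp_force: 0.0
```

Request:
{"op": "play_rows", "data": {"steps": [[[0,0,0,-0.12],[0,0,0,-0.12],[0,0,0,-0.12],[0,0,0,-0.12],[0,0,0,-0.12]]]}}

```text
time: 41.55
ee_pos: [0.538, 0.2509, 0.1454]
tcp_rot: [180.0, 0.0, 143.6]
wrist_force: [-0.1, -0.3, -1.0]
opening: 0.0299
grasp_force: 0.0
```

Request:
{"op": "play_rows", "data": {"steps": [[[0,0,0,-0.12],[0,0,0,-0.12],[0,0,0,-0.12],[0,0,0,-0.12],[0,0,0,-0.12]]], "gripper": 0.045}}

```text
time: 41.97
ee_pos: [0.538, 0.2509, 0.1454]
tcp_rot: [180.0, 0.0, 178.0]
wrist_force: [0.7, -0.0, -0.0]
opening: 0.0449
grasp_force: 0.0
```

Request:
{"op": "play_rows", "data": {"steps": [[[0.007,-0.035,0,0],[0.007,-0.035,0,0],[0.007,-0.035,0,0],[0.007,-0.035,0,0],[0.007,-0.035,0,0]]]}}

```text
time: 42.38
ee_pos: [0.4951, 0.0762, 0.1454]
tcp_rot: [180.0, 0.1, 177.6]
wrist_force: [1.0, -1.0, 1.4]
opening: 0.0453
grasp_force: 0.0
```

Request:
{"op": "play_rows", "data": {"steps": [[[0.007,-0.035,0,0],[0.007,-0.035,0,0],[0.007,-0.035,0,0],[0.007,-0.035,0,0],[0.007,-0.035,0,0]]]}}

```text
time: 42.8
ee_pos: [0.4528, -0.0974, 0.1456]
tcp_rot: [-180.0, 0.1, 177.6]
wrist_force: [1.3, -0.9, 0.4]
opening: 0.0449
grasp_force: 0.0
```

Request:
{"op": "play_rows", "data": {"steps": [[[0.009,-0.031,0,0],[0,0,0.03,0],[0,0,0.02,0],[0,0,0,0],[0,0,0,0]]]}}

```text
time: 43.22
ee_pos: [0.4426, -0.1264, 0.0949]
tcp_rot: [180.0, -0.1, 177.6]
wrist_force: [0.8, 0.5, 1.2]
opening: 0.0448
grasp_force: 0.0
```

Request:
{"op": "play_rows", "data": {"steps": [[[0,0,0,0],[0,0,0,0],[0,0,0,0],[0,0,0,0],[0,0,0,0]]]}}

```text
time: 43.63
ee_pos: [0.4435, -0.1264, 0.0953]
tcp_rot: [-180.0, 0.0, 177.6]
wrist_force: [-0.0, 0.9, 1.0]
opening: 0.0449
grasp_force: 0.0
```

```bash
python3 - <<'E'
from h import *
t=snap('top','t12.png'); s=snap('scene')
go([.444,-.1262,.006],177.4)
for k in('red','yellow','black'): incase(t,k)
print(tools(s,.012,(320,300,470,410)).get('green'))
cv2.imwrite('pics/a12.png',np.vstack([cv2.resize(s['img'][130:250,190:360],(410,290)),cv2.resize(t['img'][140:300,140:320],(410,310))]))
E
```

```text
turn about tool z rad 0.004; then shift in new axes [-0.0007  0.0002  0.089 ] rows>= 3.0
red 396 [23.7 42.8] [21.8 90.7] 89.8 x -21.6 69.1 y 31.8 53.7
red 110 [-59.5  36.5] [26.8 52.1] 36.3 x -66.6 -33.5 y 21.0 63.7
yellow 624 [-0.  -0.3] [ 50.2 133.6] 89.3 x -66.8 67.0 y -26.0 24.3
black 411 [ 20.  -45.1] [93.3 23.1] 1.1 x -26.8 66.5 y -56.5 -33.3
black 41 [-47.3 -61.1] [34.7 14.9] 24.1 x -65.9 -33.8 y -64.3 -47.2
(np.int32(602), array([388.5, 372.5]), ((0.42408210039138794, -0.1315842717885971), (0.016588909551501274, 0.09367026388645172), 86.22382354736328))
```

View pics/a12.png

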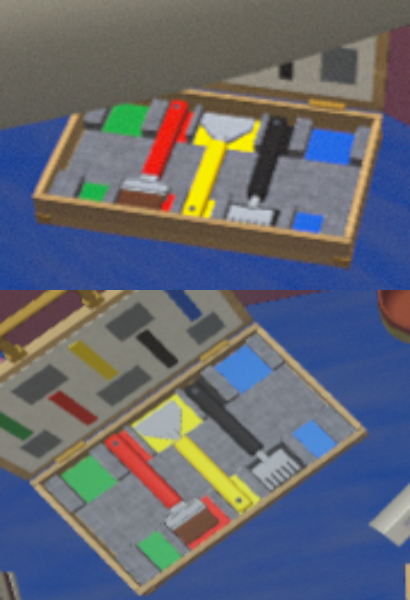

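All three tools lie in their own slots. The wash brush has slid about 4 mm toward the hinge, still in its slot. Now the knife.

Request:
{"op": "play_rows", "data": {"steps": [[[-0.001,0,0.025,0],[0,0,0.025,0],[0,0,0.02,0],[0,0,0.013,0],[0,0,0.005,0]]]}}

```text
time: 44.15
ee_pos: [0.4429, -0.1261, 0.0046]
tcp_rot: [180.0, -0.2, 177.6]
wrist_force: [-0.0, -0.2, 0.8]
opening: 0.0449
grasp_force: 0.0
```

Request:
{"op": "play_rows", "data": {"steps": [[[0,0,0,0],[0,0,0,0],[0,0,0,0],[0,0,0,0],[0,0,0,0]]], "gripper": 0.01}}

```text
time: 44.57
ee_pos: [0.4449, -0.1267, 0.0079]
tcp_rot: [-180.0, 0.1, 177.6]
wrist_force: [-1.2, 0.9, 4.4]
opening: 0.0146
grasp_force: 40.2
```

Request:
{"op": "play_rows", "data": {"steps": [[[0,0,0,0],[0,0,0,0],[0,0,-0.01,0],[0,0,-0.02,0],[0,0,-0.03,0]]]}}

```text
time: 44.98
ee_pos: [0.4426, -0.1261, 0.0659]
tcp_rot: [179.9, -0.2, 177.6]
wrist_force: [0.2, 0.1, -0.5]
opening: 0.0144
grasp_force: 39.7
```

Request:
{"op": "play_rows", "data": {"steps": [[[0,0,-0.02,-0.124],[0,0,-0.02,-0.124],[0,0,0,-0.124],[0,0,0,-0.124],[0,0,0,-0.124]]]}}

```text
time: 45.4
ee_pos: [0.4443, -0.1265, 0.1079]
tcp_rot: [-180.0, 0.0, -146.5]
wrist_force: [-0.2, -1.3, -1.5]
opening: 0.0145
grasp_force: 39.7
```

Request:
{"op": "play_rows", "data": {"steps": [[[0,0,0,-0.12],[0,0,0,0],[0,0,0,0],[0,0,0,0],[0,0,0,0]]]}}

```text
time: 45.82
ee_pos: [0.4441, -0.1265, 0.1069]
tcp_rot: [-180.0, 0.0, -140.2]
wrist_force: [-0.2, -0.5, -1.1]
opening: 0.0143
grasp_force: 39.7
```

```bash
python3 - <<'E'
from h import *
go(CC+.088*CY+[0,0,.06],220.1); print(bot.get_obs()['q'].round(1))
E
```

```text
turn about tool z rad -0.004; then shift in new axes [-0.3154  0.36    0.0469] rows>= 12.0
[-15.9  -7.8 -16.2  81.6   0.  -55.7]
```

Request:
{"op": "play_rows", "data": {"steps": [[[-0.0225,0.0257,0,-0.004],[-0.0225,0.0257,0,0],[-0.0225,0.0257,0,0],[-0.0225,0.0257,0,0],[-0.0225,0.0257,0,0]]]}}

```text
time: 46.23
ee_pos: [0.4469, 0.0457, 0.107]
tcp_rot: [-180.0, 0.0, -139.9]
wrist_force: [1.2, 0.4, 0.2]
opening: 0.0147
grasp_force: 39.7
```

Request:
{"op": "play_rows", "data": {"steps": [[[-0.0225,0.0257,0,0],[-0.0225,0.0257,0,0],[-0.0225,0.0257,0,0],[-0.0225,0.0257,0,0],[-0.0225,0.0257,0,0]]]}}

```text
time: 46.65
ee_pos: [0.4497, 0.2168, 0.1069]
tcp_rot: [-180.0, 0.0, -139.9]
wrist_force: [0.8, 0.1, -1.0]
opening: 0.0144
grasp_force: 39.7
```

Request:
{"op": "play_rows", "data": {"steps": [[[-0.0225,0.0257,0,0],[-0.0225,0.0257,0,0],[-0.0225,0.0257,0,0],[-0.0225,0.0257,0,0],[0,0,0.015,0]]]}}

```text
time: 47.07
ee_pos: [0.453, 0.3574, 0.0937]
tcp_rot: [179.9, 0.3, -139.7]
wrist_force: [0.9, 0.2, -0.3]
opening: 0.0145
grasp_force: 39.7
```

Request:
{"op": "play_rows", "data": {"steps": [[[0,0,0.015,0],[0,0,0.015,0],[0,0,0,0],[0,0,0,0],[0,0,0,0]]]}}

```text
time: 47.48
ee_pos: [0.4526, 0.3517, 0.0627]
tcp_rot: [-180.0, 0.0, -139.8]
wrist_force: [-0.3, -0.2, -0.4]
opening: 0.0144
grasp_force: 39.7
```

```bash
python3 - <<'E'
from h import *
go(CC+.088*CY+[0,0,.016],220.1)
E
```

```text
turn about tool z rad 0.001; then shift in new axes [-0.0009 -0.0004  0.0467] rows>= 2.0
```

Request:
{"op": "play_rows", "data": {"steps": [[[-0.001,0,0.01,0],[0,0,0.01,0],[0,0,0.008,0],[0,0,0.006,0],[0,0,0.004,0]]]}}

```text
time: 47.9
ee_pos: [0.4526, 0.3519, 0.0224]
tcp_rot: [180.0, -0.1, -139.8]
wrist_force: [-0.4, -0.6, -0.3]
opening: 0.0145
grasp_force: 39.7
```

Request:
{"op": "play_rows", "data": {"steps": [[[0,0,0.004,0],[0,0,0.003,0],[0,0,0.001,0],[0,0,0,0],[0,0,0,0]]]}}

```text
time: 48.32
ee_pos: [0.4532, 0.3524, 0.016]
tcp_rot: [180.0, 0.0, -139.8]
wrist_force: [0.2, -0.0, -1.2]
opening: 0.0144
grasp_force: 39.7
```

Request:
{"op": "play_rows", "data": {"steps": [[[0,0,0,0],[0,0,0,0],[0,0,0,0],[0,0,0,0],[0,0,0,0]]], "gripper": 0.03}}

```text
time: 48.73
ee_pos: [0.4531, 0.3523, 0.0158]
tcp_rot: [180.0, 0.0, -139.8]
wrist_force: [-0.6, -0.1, 0.5]
opening: 0.03
grasp_force: 0.0
```

Request:
{"op": "play_rows", "data": {"steps": [[[0,0,-0.01,0],[0,0,-0.02,0],[0,0,-0.03,0],[0,0,-0.035,0],[0,0,-0.035,0]]]}}

```text
time: 49.15
ee_pos: [0.4527, 0.3519, 0.1477]
tcp_rot: [180.0, -0.0, -139.8]
wrist_force: [0.1, 1.3, -0.3]
opening: 0.0297
grasp_force: 0.0
```

Request:
{"op": "play_rows", "data": {"steps": [[[0.0225,-0.0257,0,0],[0.0225,-0.0257,0,0],[0.0225,-0.0257,0,0],[0.0225,-0.0257,0,0],[0.0225,-0.0257,0,0]]]}}

```text
time: 49.57
ee_pos: [0.4499, 0.1802, 0.1467]
tcp_rot: [-180.0, 0.1, -139.7]
wrist_force: [-0.2, 0.2, -0.1]
opening: 0.0299
grasp_force: 0.0
```

Request:
{"op": "play_rows", "data": {"steps": [[[0.0225,-0.0257,0,0],[0.0225,-0.0257,0,0],[0.0225,-0.0257,0,0],[0.0225,-0.0257,0,0],[0.0225,-0.0257,0,0]]]}}

```text
time: 49.98
ee_pos: [0.4471, 0.0092, 0.1469]
tcp_rot: [-180.0, 0.1, -139.7]
wrist_force: [1.8, 0.4, 0.2]
opening: 0.03
grasp_force: 0.0
```

Request:
{"op": "play_rows", "data": {"steps": [[[0.0225,-0.0257,-0.02,0],[0.0225,-0.0257,-0.02,0],[0.0225,-0.0257,-0.02,0],[0.0225,-0.0257,0,0],[0,0,0,0]]]}}

```text
time: 50.4
ee_pos: [0.4451, -0.1305, 0.2077]
tcp_rot: [-179.8, 0.0, -140.0]
wrist_force: [-0.1, -0.1, 0.1]
opening: 0.0299
grasp_force: 0.0
```

Request:
{"op": "play_rows", "data": {"steps": [[[0,0,0,0],[0,0,0,0],[0,0,0,0],[0,0,0,0],[0,0,0,0]]]}}

```text
time: 50.82
ee_pos: [0.4451, -0.1249, 0.2057]
tcp_rot: [180.0, -0.0, -139.7]
wrist_force: [-0.4, -0.1, -0.7]
opening: 0.03
grasp_force: 0.0
```

```bash
python3 - <<'E'
from h import *
t=snap('top','t13.png'); s=snap('scene')
for k in('red','yellow','black','green'): incase(t,k)
cv2.imwrite('pics/a13.png',np.hstack([cv2.resize(s['img'][60:300,180:430],(400,384)),cv2.resize(t['img'][130:310,140:325],(395,384))]))
E
```

```text
red 390 [23.6 42.8] [21.8 90.4] 89.8 x -21.6 68.8 y 31.8 53.7
red 107 [-50.7  42.5] [31.7 42.6] 0.3 x -66.6 -34.8 y 21.2 63.7
yellow 618 [-0.1 -0.5] [ 50.2 133.5] 89.5 x -66.8 66.8 y -26.0 24.3
black 382 [ 19.1 -44.3] [91.7 22. ] 0.0 x -26.8 65.0 y -55.2 -33.3
green 544 [ 0.  88.4] [ 32.3 131.4] 87.0 x -66.3 65.2 y 70.1 102.8
```

View pics/a13.png

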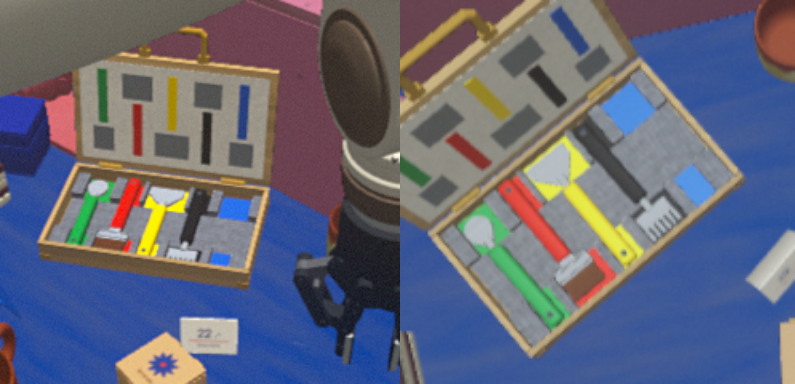

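```bash
python3 - <<'E'
from h import *
t=snap('top'); s=snap('scene')
Z=cv2.cvtColor
for col,y0 in(('red',.044),('black',-.044)):
  for c,n in((t,'top'),(s,'scene')):
    m=mask(c['img'],col); vu=np.argwhere(m>0)[:,::-1]
    w=toplane(c,vu,.022)-CC; L=np.c_[w@CX,w@CY]*1000
    # core strip of the handle: median y per x bin along whole length
    k=(abs(L[:,1]-y0*1000)<13)&(L[:,0]>-40)&(L[:,0]<85)
    L=L[k]; out=[]
    for a in range(-30,80,10):
        q=L[(L[:,0]>=a)&(L[:,0]<a+10)]
        if len(q): out.append((a,len(q),round(float(np.median(q[:,1])),1)))
    print(col,n,'x %.1f %.1f'%(L[:,0].min(),L[:,0].max()),out)
E
```

```text
red top x -22.0 68.4 [(-30, 8, 46.1), (-20, 38, 45.8), (-10, 37, 45.6), (0, 36, 45.5), (10, 37, 45.6), (20, 38, 45.1), (30, 56, 42.1), (40, 54, 42.8), (50, 50, 41.5), (60, 37, 42.8)]
red scene x -24.7 66.8 [(-30, 14, 41.4), (-20, 28, 40.1), (-10, 30, 41.8), (0, 28, 40.3), (10, 30, 40.2), (20, 31, 41.0), (30, 30, 39.8), (40, 29, 39.5), (50, 27, 40.3), (60, 15, 41.5)]
black top x -36.2 64.6 [(-30, 26, -41.5), (-20, 35, -41.9), (-10, 38, -42.2), (0, 36, -42.1), (10, 38, -42.0), (20, 38, -42.6), (30, 54, -43.5), (40, 54, -44.7), (50, 44, -45.9), (60, 22, -44.9)]
black scene x -37.9 62.9 [(-30, 31, -47.0), (-20, 29, -47.7), (-10, 28, -46.8), (0, 29, -47.7), (10, 31, -46.5), (20, 37, -46.6), (30, 34, -48.2), (40, 32, -46.3), (50, 24, -47.3), (60, 7, -44.7)]
```

The red and black handles show the same offset between the two views at both ends, so the wash brush is seated level. Handing in.

```bash
python3 -c "
from workcell import bot
print(bot.job_done())"
```

```text
the job is handed in; nothing more can be done
None
```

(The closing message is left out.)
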